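Turn over the sealed bottle in the bottle turner

TASK

Mix the sealed orange bottle in the bottle turner: move it along the wooden deck into the open cradle until it stands right against the cradle's back slats, then turn the cradle (it has a red crank handle) all the way over so that the bottle is upside down, and keep it there for about a second. Then gently turn it fully back so that the bottle stands upright in the cradle again, and let go. Leave the green bottle, the stack of cups and the white box where they are.

Things in the scene. Friction and masses are not known exactly. Their poses are not given: they have to be found in the camera images.
- stand: Fixed grey bottle turner, only turned about the vertical. Origin: on the table under the middle of the axle (axle height 92 mm). y axis along the axle, crank on the +y side; -x points from the cradle out over the wooden loading deck, roughly to the robot's right (world -y), so the crank is on the robot's side. Two axle posts 34 x 12 mm, 106 mm high, at y = +-56 mm.
- deck_mid (a point): Middle of the wooden deck's top, 25 mm above the table; stand's axes. Deck: x -195 to -47 mm in the stand's frame, 180 mm wide. Rails 12 mm high: sides at y = +-87; near the cradle two lead-in rails converge from y = +-67 (x -98) to +-39 (x -68). A 13 mm gap follows, then the cradle floor 1 mm lower: a standing bottle slides across.
- cradle (a joint): Turn of the cradle about the axle, rad: 0 = upright, open side to the deck (hard stop); pi = upside down (hard stop). As it grows the cradle's top goes away from the deck and the open side looks up midway, so the bottle stays in without a latch. Stiff bearing (0.25 N m): it stays where it is left.
- cradle_mid (a point): Place of the middle of a bottle standing in the cradle against its slats: 3 mm behind (+x) the axle, 92 mm up. Turns with the cradle. Side strips: inner faces at y = +-36 mm, from 14 mm before to 14 mm behind the axle. Floor 24 mm above the table, front edge 34 mm before the axle; clear roof 159 to 165 mm up, front edge 20 mm before it; slat faces 34 mm behind it.
- crank_grip (a point): Middle of the red crank handle, a free-spinning round sleeve 20 mm thick and 68 mm long, parallel to the axle, 65 mm from it, at y = +118 mm in the stand's frame. At joint 0 it is level with the axle on the deck side (-x); it goes up over the top as the joint grows and at pi is level with the axle on the far side (+x).
- bottle_mid (a point): Middle (half-way up, on its axis, z up to the cap) of the sealed orange bottle with black cap: 62 mm in diameter to 88 mm up, then tapering to a cap 52 mm in diameter, 130 mm tall, about 0.25 to 0.5 kg. It starts upright on the deck.
- green_bottle_mid (a point): Middle of a green bottle with white cap, same shape, 62 mm in diameter, 130 mm tall, standing on the table. Leave alone.
- cups_mid (a point): Middle of an upside-down stack of red and white cups, 86 mm in diameter, 155 mm tall, standing on the table. Leave alone.
- kit_box_mid (a point): Middle of a white box with a green band, 150 x 80 x 55 mm (x, y, z), lying on the table beyond the deck (on the stand's -y side). Leave alone.
Not all that is in view belongs to the job. Of the things that look like the part that bears bottle_mid, the middle-sized one is meant.

How it is judged:
By the outcome, as a careful person would: the job done as asked, in the order asked, and still so for the second after the job is handed in, with the robot touching nothing.
It also fails if it takes over 72 s, if anything falls off the work surface, if the arm or the gripper's body presses on something with over 40 N, if the wrist force passes 120 N, or if a joint passes its speed limit or range.

ROBOT

A 6-joint arm with a two-finger parallel gripper is mounted at the origin on the work surface. World frame = base frame: x ahead of the robot, y to its left, z up, the work surface at z = 0. Lengths are in mm, angles in rad, forces in N, time in s.
With the tool pointing down it reaches from about 325 to 875 mm from the base axis. Payload 4.4 kg.
Tool frame: the origin (TCP) lies at the very end of the fingers, on their centre line; the grasp point (between the pads) lies 19 mm behind it (ctrl.hold_point_z is the z of the grasp point in the tool frame, in mm); z points along the fingers, y is the direction in which the jaws open and shut (so a half turn about z gives the same grasp; the last joint's range is limited). The gripper opens to 85 mm and grips with 20 to 120 N. Pads are 22 mm wide; open, the fingers measure 114 mm over their backs; the gripper's body (76 mm by 85 mm) begins 54 mm behind the grasp point. The pads swing forward as they close: fully open they stand 13 mm farther back than shut.
Start: joints at [-1.482, 0.207, 1.542, -0, 1.393, -0.15], TCP at [136.554, -558.552, 231.282] pointing down, gripper open.
Joint ranges: [-2.73, 2.73], [-0.86, 2.22], [0.23, 2.46], [-1.11, 4.25], [0.08, 2.63], [-2.82, 2.82]. Speed limits (rad/s): [2.79, 2.79, 3.14, 3.14, 3.14, 3.14].

INTERFACE

Orientations are given as a unit quaternion [x, y, z, w].
In Python, from bench import ctrl gives the robot as it stands.
- The arm moves only by the tool carry_out, never from a script. Its argument "plan" is text: rows parted by semicolons, each of 5 numbers parted by spaces: the shift along the tool's x, y, z in m, then the turn about the tool's z in rad, then the closure, from 0 (fully open) to 1 (shut). In form: dx dy dz turn claw; .... A call has 1 to 10 rows; each row is the pose to reach, as a shift and turn from the pose commanded when the call began, along the tool's axes at that moment; what a row does not reach only later rows make up. A row lasts 1/12 s, in which the tool goes at most 41.7 mm and 7.16 degrees, less where a joint would pass 70% of its speed; a pose out of reach is approached as far as the arm can. A call with a gripper value outside its range is refused whole. The fingers move at their own pace and stop on an object; "newtons" is the grip in N (left out, the last holds). Time passes only in rows, so rows that repeat a pose let the fingers close. It gives the time, the measured TCP pose, the force and the opening at its end, in the units of the state.
- ctrl.read_state(): the state, without advancing time (a new reading comes with each control period).
- ctrl.camera(name): name is "scene" or "side" or "wrist"; returns the picture (384x512x3 uint8, blue, green, red); there is no depth.
- ctrl.camera_info(name): a dict with "vfov" (degrees; the focal length in pixels is half the picture's height over the tangent of half this angle, whatever the lens; pixels are square), "cx", "cy" (the principal point, pixels), "distortion" ([k1, k2, p1, p2, k3] as OpenCV has them; the pictures are not rectified), "view" (4x4, takes a point from world to camera coordinates); the wrist camera has in their place "mount" (4x4, takes a point from camera to tool coordinates, whose origin is the TCP and whose axes are the flange's). Camera axes: x right, y down, z forward; pixel columns grow to the right and rows downward; lengths in mm; the calibration is good to about 2 mm. A picture is of the moment at which its call begins: read the wrist's pose just before it. camera_info takes no time and is no camera call.
- ctrl.hand_in(): hands the job in, once; it reports no verdict.
Trained networks look in the newest picture that a camera, given by its name, has taken for a name from the list of things; names that differ only in an ending like _2 or _b are one class to them, and where a whole thing is asked for, a point or a joint stands for the part that bears it (a point fixed in the world has none). Each returns a list of dicts, best first, with "p" (0 to 1); they miss things now and then, are a little off and sometimes report something else, mostly with a low value. They report only what shows in the picture. A call takes as long as a camera call. They do not tell look-alikes from the thing itself.
- ctrl.boxes_of(camera, query): "centre" ([x, y, z] in mm, in world coordinates, good to about 4 mm: the middle of the surface that is visible of it).
- ctrl.spot_point(camera, query): "centre" ([x, y, z] in mm, in world coordinates, good to about 4 mm: a listed point, or the origin of a listed thing).
The state is a dict: "t": time; "joint_positions": joint angles; "joint_vel": joint speeds; "joint_torque": joint torques, N m; "ee_pos": TCP position; "tool_rot": TCP orientation; "ft_force": force on the tool from outside, world axes, zero at the start; "wrist_torque": the same for the moment, N m; "gripper_width": finger opening in mm.
Only numpy, scipy, OpenCV 4.12 (cv2) and the standard library are available. Lean on these libraries where they do the work, as an engineer would, in place of code of your own. Each camera call takes 0.05 s, during which the arm holds its last target.

## Working session

There is one attempt and no reset: what is moved stays moved. The work goes in short steps, Python scripts to look and compute and a tool call to move; the robot and the scene stay as the last step left them, time stands still between calls to the robot, and variables do not carry over. Pictures are saved under pics/ and viewed, and the job is handed in when it is done.

Besides the shell and the picture viewer there is one more tool, called after "Emit:" as name(argument=value, ...) on one line, values as JSON. carry_out: Moves the arm, as the interface text tells. Its arguments: {"type":"object","properties":{"plan":{"type":"string"},"newtons":{"type":"number"}},"required":["plan"]}

```bash
mkdir -p pics; ls
python3 - <<'E'
from bench import ctrl
import cv2
s=ctrl.read_state(); print(s)
for n in ["scene","side","wrist"]:
    cv2.imwrite(f"pics/{n}0.png",ctrl.camera(n)); print(n,ctrl.camera_info(n))
    for q in ["stand","deck_mid","cradle_mid","crank_grip","bottle_mid","green_bottle_mid","cups_mid","kit_box_mid"]:
        try: print(n,q,[(d['p'],d['centre']) for d in ctrl.spot_point(n,q)][:4])
        except Exception as e: print(q,e)
print(ctrl.read_state()['t'])
E
```

```text
pics
{'t': 0.0, 'joint_positions': array([-1.48150923e+00,  2.07440908e-01,  1.54299662e+00, -6.67616125e-06,
        1.39349095e+00, -1.50469617e-01]), 'joint_vel': array([ 9.15527560e-04,  6.71695414e-04, -6.32938963e-04,  9.44792959e-04,
        1.23299435e-03,  6.18254772e-05]), 'joint_torque': array([-7.10117565e-04, -3.83039510e+01, -2.91597301e+01, -2.10916337e-04,
        1.05486295e-02, -2.60317144e-06]), 'ee_pos': array([ 136.47720822, -557.77130718,  230.09366101]), 'tool_rot': array([ 9.92822443e-01,  1.19591945e-01,  3.24387971e-05, -1.16746572e-03]), 'ft_force': array([ 0.72540994, -0.6725799 , -0.28117497]), 'wrist_torque': array([0.0465989 , 0.01375764, 0.00503147]), 'gripper_width': 85.28465248990155}
scene {'vfov': 51.65316975526039, 'cx': 259.59093571552404, 'cy': 190.50451431169657, 'distortion': array([0.00059252, 0.        , 0.        , 0.        , 0.        ]), 'view': array([[-6.28416651e-01,  7.77584826e-01,  2.13155151e-02,
         3.63527522e+02],
       [ 5.11446432e-01,  4.33669141e-01, -7.41858223e-01,
        -2.54749115e+02],
       [-5.86101578e-01, 
[... 1558 characters left out ...]
-31.4, 27.5])]
wrist {'vfov': 66.1460867732086, 'cx': 257.52593786653097, 'cy': 186.8445539492022, 'distortion': array([-0.05847404,  0.        ,  0.        ,  0.        ,  0.        ]), 'mount': array([[-2.88818621e-04, -9.54663136e-01, -2.97688113e-01,
         7.72798276e+01],
       [ 9.99999828e-01, -1.23643006e-04, -5.73691535e-04,
        -5.55106709e-01],
       [ 5.10875107e-04, -2.97688228e-01,  9.54663008e-01,
        -1.43477818e+02],
       [ 0.00000000e+00,  0.00000000e+00,  0.00000000e+00,
         1.00000000e+00]])}
wrist stand []
wrist deck_mid []
wrist cradle_mid []
wrist crank_grip []
wrist bottle_mid []
wrist green_bottle_mid []
wrist cups_mid []
wrist kit_box_mid []
1.35
```

View pics/scene0.png

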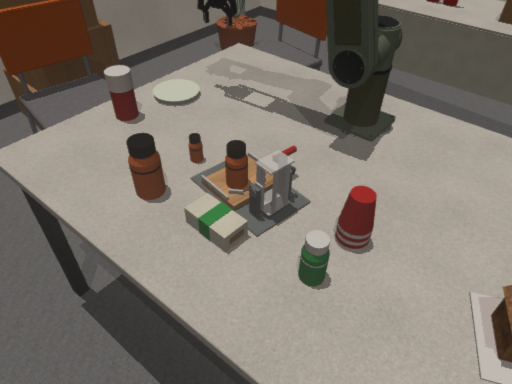

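View pics/side0.png

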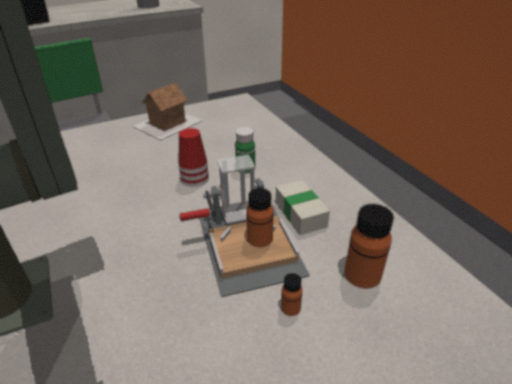

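Candidates for the bottle in the scene view are the large one at (146,168), the small one at (196,148) and the middle one at (237,165), which is on the deck. I choose the middle one. Next I check it in a crop and refine the stand pose.

```bash
cat > h.py <<'E'
import numpy as np, cv2
from bench import ctrl
from scipy.spatial.transform import Rotation as R
def proj(n,P):
    i=ctrl.camera_info(n); f=192/np.tan(np.radians(i['vfov']/2))
    K=np.array([[f,0,i['cx']],[0,f,i['cy']],[0,0,1.]]); V=i['view']
    return cv2.projectPoints(np.array(P,float).reshape(-1,1,3),cv2.Rodrigues(V[:3,:3])[0],V[:3,3],K,i['distortion'])[0].reshape(-1,2)
def S(o,yaw,P): 
    P=np.atleast_2d(np.array(P,float)); c,s=np.cos(yaw),np.sin(yaw)
    return np.c_[o[0]+c*P[:,0]-s*P[:,1], o[1]+s*P[:,0]+c*P[:,1], P[:,2]]
def ST(o,yaw,p):
    d=np.array(p[:2])-o; c,s=np.cos(yaw),np.sin(yaw); return np.array([c*d[0]+s*d[1],-s*d[0]+c*d[1]])
E
python3 - <<'E'
from h import *
from scipy.optimize import least_squares
loc={"stand":(0,0,0),"deck_mid":(-121,0,25),"cradle_mid":(3,0,92),"crank_grip":(-65,118,92)}
obs=[];bt=[]
for r in range(2):
  for n in ["scene","side"]:
    img=ctrl.camera(n)
    for q in loc:
        for d in ctrl.spot_point(n,q):
            c=np.array(d['centre']); obs.append((q,c)) if np.hypot(*(c[:2]-[540,-20]))<150 and d['p']>.4 else 0
    for d in ctrl.spot_point(n,"bottle_mid"):
        if np.hypot(d['centre'][0]-567,d['centre'][1]+95)<40: bt.append(d['centre'])
f=lambda x: np.concatenate([(S(x[:2],x[2],loc[q])[0]-c)[:2] for q,c in obs])
r=least_squares(f,[563,27,1.39],loss='soft_l1',f_scale=3); print(r.x, np.round(f(r.x),1)); o,y=r.x[:2],r.x[2]
b=np.mean(bt,0); print("bottle",np.round(bt,1),ST(o,y,b)); np.save('fit.npy',np.r_[r.x,b])
for n,(cx,cy) in {"scene":(240,170),"side":(245,220)}.items():
    im=ctrl.camera(n); k=5
    pts=[(-195,-90,25),(-195,90,25),(-47,-90,25),(-47,90,25),(0,56,106),(0,-56,106),(-65,84,92),(-65,152,92),(0,0,92),(-20,-36,165),(-20,36,165),(34,36,165)]
    W=np.r_[S(o,y,pts),[[b[0],b[1],25],[b[0],b[1],155],[b[0],b[1],90]]]
    x0,y0=cx-75,cy-58
    c=cv2.resize(im[y0:y0+116,x0:x0+150],None,fx=k,fy=k,interpolation=cv2.INTER_CUBIC)
    for p in proj(n,W): cv2.drawMarker(c,tuple(int(v) for v in ((p-[x0,y0]+.5)*k)),(255,255,0),0,12,1)
    cv2.imwrite(f"pics/{n}_crop1.png",c)
print(ctrl.read_state()['t'])
E
```

```text
[563.54941049  25.24667808   1.39779121] [ 1.  -5.8  0.4  1.8  1.1 -1.1 -0.2 -2.   1.2  2.4  0.7 -2.6  0.2  1.5
 -3.8 -0.2  1.2 -4.1 -1.4  1.7  0.6 -0.9 -1.5 -1.7  2.2  3.4 -1.4  2.5
  0.5  4.1 -2.8 -0.6]
bottle [[564.1 -92.4  90.1]
 [565.3 -92.8  86.6]
 [543.1 -94.5  26.7]
 [567.9 -92.9  87.2]
 [564.3 -94.2  85.8]] [-117.28529896  -17.84689766]
2.65
```

View pics/scene_crop1.png

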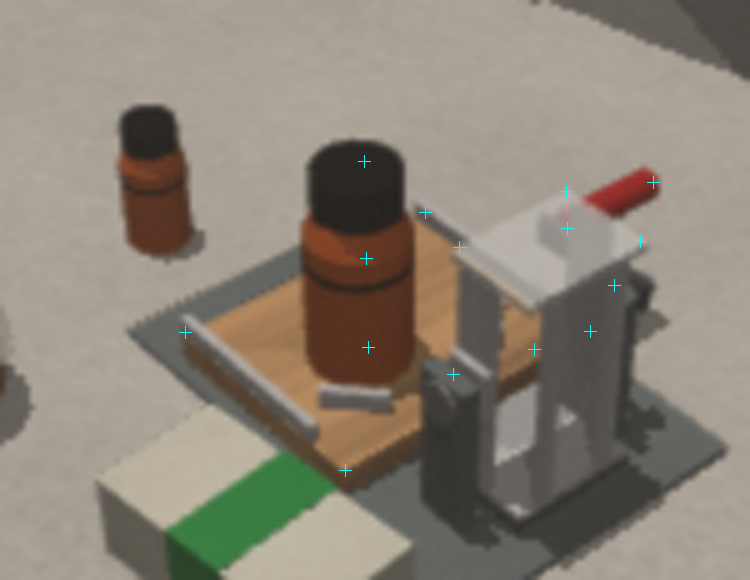

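View pics/side_crop1.png

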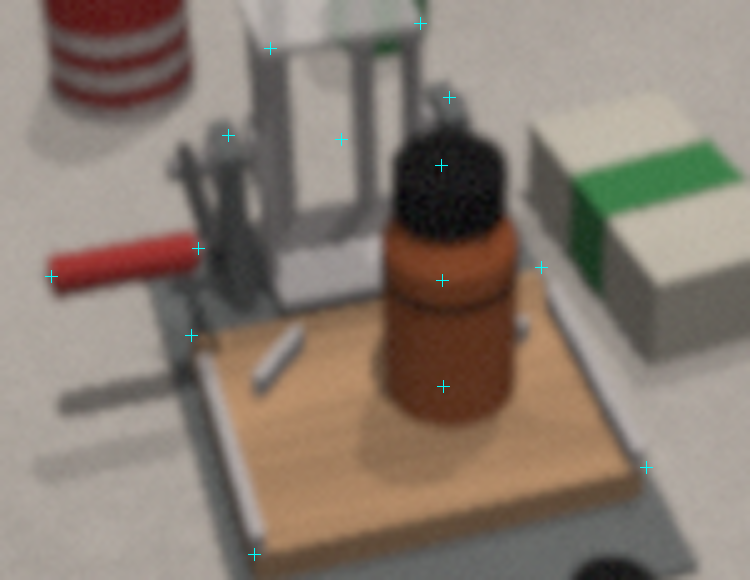

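```bash
cat >> h.py <<'E'
def go(target,yawx,st=None):
    "shift in tool axes (m) and turn to have TCP at world target with tool x at world angle yawx"
    s=st or ctrl.read_state(); r=R.from_quat(s['tool_rot'])
    d=r.inv().apply(np.array(target)-s['ee_pos'])/1000
    x=r.apply([1,0,0]); a=np.arctan2(x[1],x[0]); t=-(yawx-a); t=(t+np.pi)%(2*np.pi)-np.pi
    print("shift",np.round(d,4),"turn",round(t,3),"tool z",np.round(r.apply([0,0,1]),3),"pos",np.round(s['ee_pos'],1),"t",s['t'],"q",np.round(s['joint_positions'],2))
E
python3 - <<'E'
from h import *
f=[563.55,25.25,1.3978]; b=[566,-94]
np.save('fit.npy',f+b); print(ST(f[:2],f[2],b))
go([566,-94,230],f[2]); print(ctrl.hold_point_z)
E
```

```text
[-117.04827501  -22.94049514]
shift [ 0.5275 -0.3492  0.0013] turn -1.158 tool z [-0.  0. -1.] pos [ 136.5 -558.5  231.3] t 2.65 q [-1.48  0.21  1.54 -0.    1.39 -0.15]
-18.700000000000003
```

Emit:
carry_out(plan="0.528 -0.349 0 -1.158 0;0.528 -0.349 0 -1.158 0;0.528 -0.349 0 -1.158 0;0.528 -0.349 0 -1.158 0;0.528 -0.349 0 -1.158 0;0.528 -0.349 0 -1.158 0;0.528 -0.349 0 -1.158 0;0.528 -0.349 0 -1.158 0;0.528 -0.349 0 -1.158 0;0.528 -0.349 0 -1.158 0", newtons=30)

```text
t: 3.48
ee_pos: [420.8, -251.1, 231.6]
tool_rot: [0.764, 0.645, 0.0, 0.0]
ft_force: [1.7, -0.9, 0.3]
gripper_width: 85.4
```

Run:
```python
from h import *
f=np.load('fit.npy'); go([f[3],f[4],230],f[2])
```

```text
shift [0.1793 0.1169 0.0016] turn 0.005 tool z [ 0.001 -0.001 -1.   ] pos [ 420.8 -251.1  231.6] t 3.4833 q [-0.71  0.02  1.74 -0.    1.37 -0.55]
```

Emit:
carry_out(plan="0.040 0.026 0 0.005 0;0.075 0.049 0 0.005 0;0.110 0.072 0 0.005 0;0.135 0.088 0 0.005 0;0.15 0.098 0 0.005 0;0.15 0.098 0 0.005 0;0.15 0.098 0 0.005 0")

```text
t: 4.07
ee_pos: [542.2, -121.2, 231.1]
tool_rot: [0.766, 0.642, -0.0, -0.0]
ft_force: [-0.7, -0.5, -0.8]
gripper_width: 85.2
```

Run:
```python
from h import *
f=np.load('fit.npy'); go([f[3],f[4],200],f[2]); print(ST(f[:2],f[2],ctrl.read_state()['ee_pos']))
s=ctrl.read_state(); im=ctrl.camera("wrist")
for q in ["bottle_mid","crank_grip","cradle_mid","deck_mid","stand"]: print(q,[(d['p'],d['centre']) for d in ctrl.spot_point("wrist",q)])
i=ctrl.camera_info("wrist"); fl=192/np.tan(np.radians(i['vfov']/2)); K=np.array([[fl,0,i['cx']],[0,fl,i['cy']],[0,0,1.]])
T=np.eye(4);T[:3,:3]=R.from_quat(s['tool_rot']).as_matrix();T[:3,3]=s['ee_pos']; V=np.linalg.inv(T@i['mount'])
b=f[3:]; a=np.linspace(0,6.283,40)
W=np.r_[S(f[:2],f[2],[(-47,-90,25),(-47,90,25),(0,56,106),(0,-56,106),(-65,84,92),(-65,152,92),(-20,-36,165),(-20,36,165),(34,36,165)]),np.c_[b[0]+26*np.cos(a),b[1]+26*np.sin(a),155+0*a],np.c_[b[0]+31*np.cos(a),b[1]+31*np.sin(a),113+0*a]]
p=cv2.projectPoints(W.reshape(-1,1,3),cv2.Rodrigues(V[:3,:3])[0],V[:3,3],K,i['distortion'])[0].reshape(-1,2)
for u in p: cv2.circle(im,tuple(int(v) for v in u),2,(255,255,0),-1)
cv2.imwrite("pics/w1.png",im)
```

```text
shift [0.0309 0.0187 0.0311] turn -0.003 tool z [-0.001 -0.    -1.   ] pos [ 542.2 -121.2  231.1] t 4.0667 q [-0.38  0.17  1.59 -0.    1.39 -0.2 ]
[-147.90867088   -4.20602829]
bottle_mid [(0.68, [540.3, -285.2, 42.5]), (0.6, [730.1, -278.7, 86.6])]
crank_grip [(0.82, [436.9, -18.9, 96.1])]
cradle_mid [(0.98, [567.1, 25.5, 91.2])]
deck_mid [(0.7, [544.6, -94.4, 24.7])]
stand [(0.67, [567.1, 25.1, 0.9])]
```

View pics/w1.png

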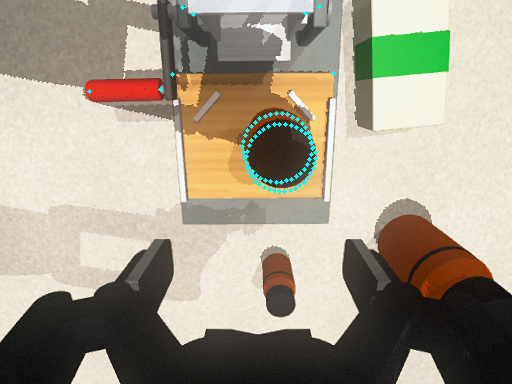

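Emit:
carry_out(plan="0.015 0.009 0 -0.003 0;0.031 0.0187 0 -0.003 0;0.031 0.0187 0.02 -0.003 0;0.031 0.0187 0.05 -0.003 0;0.031 0.0187 0.08 -0.003 0;0.031 0.0187 0.1 -0.003 0;0.031 0.0187 0.115 -0.003 0;0.031 0.0187 0.125 -0.003 0;0.031 0.0187 0.125 -0.003 0")

```text
t: 5.12
ee_pos: [563.7, -94.8, 103.7]
tool_rot: [0.767, 0.642, -0.001, -0.002]
ft_force: [-0.2, -0.4, -0.5]
gripper_width: 85.8
```

Run:
```python
from h import *
f=np.load('fit.npy'); go([f[3],f[4],97],f[2]); s=ctrl.read_state();print(ST(f[:2],f[2],s['ee_pos']),s['ft_force'])
for n in ["scene","side"]: cv2.imwrite(f"pics/{n}2.png",cv2.resize(ctrl.camera(n)[80:260,140:380],None,fx=3.3,fy=3.3))
```

```text
shift [0.0012 0.0021 0.0067] turn -0.003 tool z [-0.005  0.002 -1.   ] pos [563.7 -94.8 103.7] t 5.1167 q [-0.32  0.34  1.66 -0.    1.15 -0.14]
[-118.21142275  -20.84014773] [-0.21844505 -0.44978293 -0.47921032]
```

View pics/side2.png

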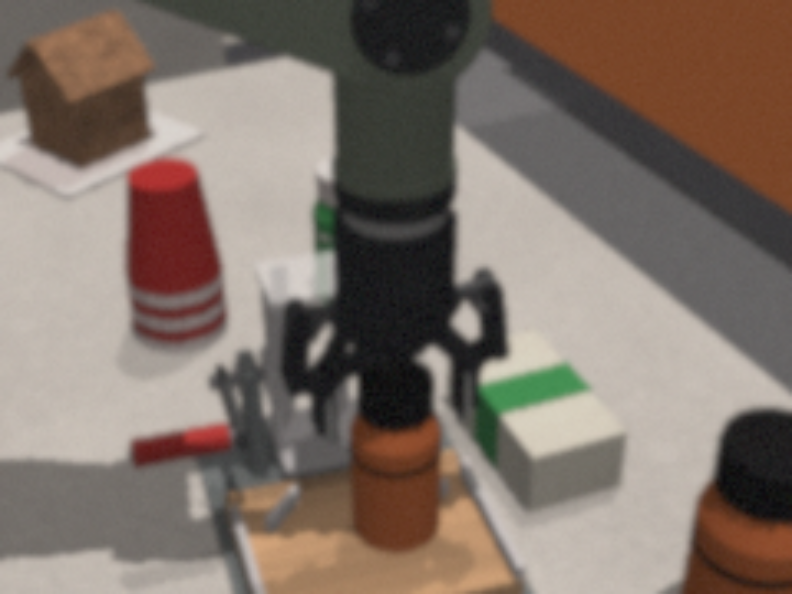

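Emit:
carry_out(plan="0.001 0.002 0.004 -0.003 0;0.001 0.002 0.0065 -0.003 0;0.001 0.002 0.0065 -0.003 0.2;0.001 0.002 0.0065 -0.003 0.4;0.001 0.002 0.0065 -0.003 0.7;0.001 0.002 0.0065 -0.003 1;0.001 0.002 0.0065 -0.003 1;0.001 0.002 0.0065 -0.003 1;0.001 0.002 0.0065 -0.003 1;0.001 0.002 0.0065 -0.003 1", newtons=30)

```text
t: 6.05
ee_pos: [568.0, -94.1, 100.6]
tool_rot: [0.765, 0.644, -0.0, 0.0]
ft_force: [-2.6, 0.0, 5.5]
gripper_width: 60.0
```

Run:
```python
from h import *
f=np.load('fit.npy'); s=ctrl.read_state();print(ST(f[:2],f[2],s['ee_pos']),s['ft_force'],s['gripper_width'])
go(S(f[:2],f[2],(-28,0,99))[0],f[2]); go(S(f[:2],f[2],(-90,0,99))[0],f[2])
```

```text
[-116.79492269  -24.90089679] [-2.55150105  0.04684578  5.48063718] 59.98546182091109
shift [ 0.0888 -0.0248  0.0016] turn 0.001 tool z [-0. -0. -1.] pos [568.  -94.1 100.6] t 6.05 q [-0.31  0.35  1.65 -0.    1.14 -0.14]
shift [ 0.0268 -0.0249  0.0016] turn 0.001 tool z [-0. -0. -1.] pos [568.  -94.1 100.6] t 6.05 q [-0.31  0.35  1.65 -0.    1.14 -0.14]
```

Emit:
carry_out(plan="0 0 -0.0015 0 1;0.006 -0.006 -0.0015 0 1;0.012 -0.012 -0.0015 0 1;0.02 -0.02 -0.0015 0 1;0.027 -0.0245 -0.0015 0 1;0.035 -0.0245 -0.0015 0 1;0.04 -0.0245 -0.0015 0 1;0.04 -0.0245 -0.0015 0 1")

```text
t: 6.72
ee_pos: [549.7, -49.7, 102.1]
tool_rot: [0.764, 0.645, -0.002, -0.0]
ft_force: [-4.3, -3.2, 4.4]
gripper_width: 60.1
```

Run:
```python
from h import *
f=np.load('fit.npy'); s=ctrl.read_state();print(ST(f[:2],f[2],s['ee_pos']),s['ft_force'],s['gripper_width'])
go(S(f[:2],f[2],(-28,0,99))[0],f[2])
for n in ["scene","side"]: cv2.imwrite(f"pics/{n}3.png",cv2.resize(ctrl.camera(n)[110:250,170:350],None,fx=4,fy=4))
print(ctrl.spot_point("side","bottle_mid"),ctrl.spot_point("scene","bottle_mid"))
```

```text
[-76.21355088   0.77966823] [-4.29009489 -3.22727438  4.42921753] 60.12405592952163
shift [0.0482 0.001  0.003 ] turn 0.003 tool z [-0.003 -0.002 -1.   ] pos [549.7 -49.7 102.1] t 6.7167 q [-0.25  0.3   1.71 -0.    1.13 -0.08]
[{'centre': [728.8, -279.7, 84.1], 'p': 0.89}, {'centre': [547.2, -48.9, 91.5], 'p': 0.8}, {'centre': [537.6, -286.0, 46.1], 'p': 0.58}] [{'centre': [538.3, -285.7, 46.6], 'p': 0.86}, {'centre': [548.0, -50.3, 90.7], 'p': 0.59}, {'centre': [727.6, -275.9, 89.9], 'p': 0.58}, {'centre': [564.1, 27.0, 1.4], 'p': 0.56}]
```

View pics/side3.png

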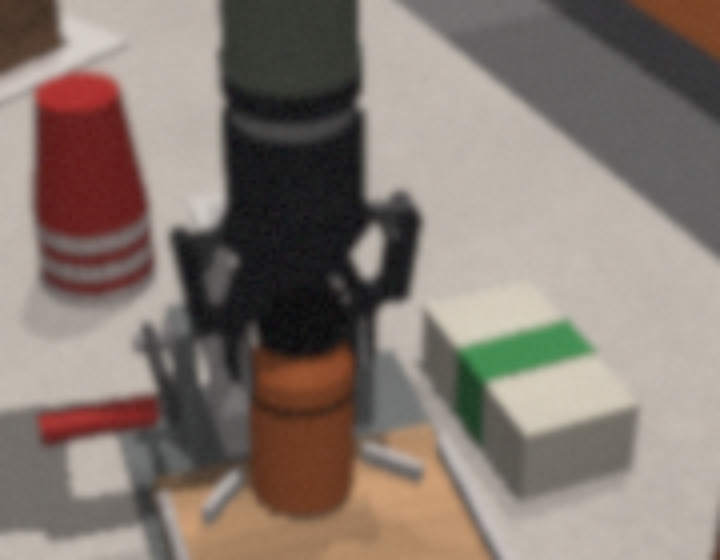

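View pics/scene3.png

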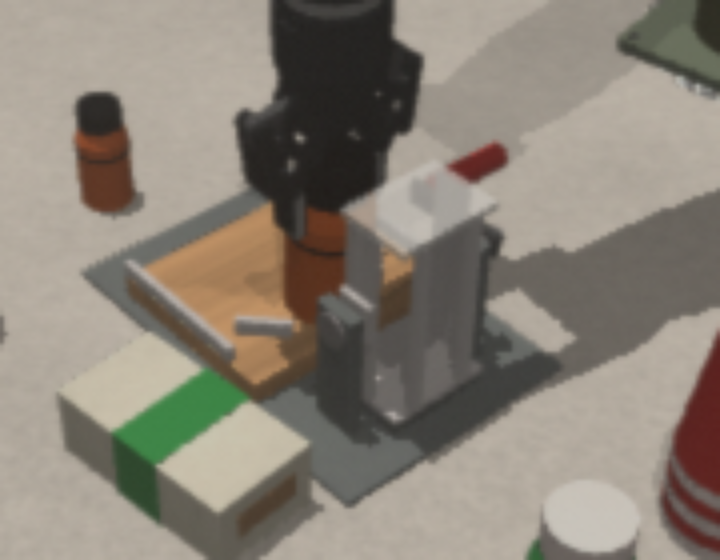

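Emit:
carry_out(plan="0.008 0.0005 0 0 1;0.016 0.001 0 0 1;0.024 0.001 0 0 1;0.032 0.001 0 0 1;0.04 0.001 0 0 1;0.047 0.001 0 0 1;0.047 0.001 0 0 1")

```text
t: 7.5
ee_pos: [560.7, -3.5, 102.7]
tool_rot: [0.765, 0.644, 0.001, 0.001]
ft_force: [-2.0, -2.3, 6.4]
gripper_width: 59.9
```

Run:
```python
from h import *
f=np.load('fit.npy'); s=ctrl.read_state();print(ST(f[:2],f[2],s['ee_pos']),s['ft_force'],s['gripper_width'])
go(S(f[:2],f[2],(-28,0,99))[0],f[2])
for n in ["scene","side"]: cv2.imwrite(f"pics/{n}4.png",cv2.resize(ctrl.camera(n)[110:250,170:350],None,fx=4,fy=4))
```

```text
[-28.84613596  -2.17373545] [-1.97435258 -2.2513389   6.4113455 ] 59.881466645134104
shift [ 0.0009 -0.0022  0.0037] turn 0.002 tool z [ 0.002 -0.001 -1.   ] pos [560.7  -3.5 102.7] t 7.5 q [-0.16  0.31  1.69 -0.    1.13  0.01]
```

View pics/side4.png

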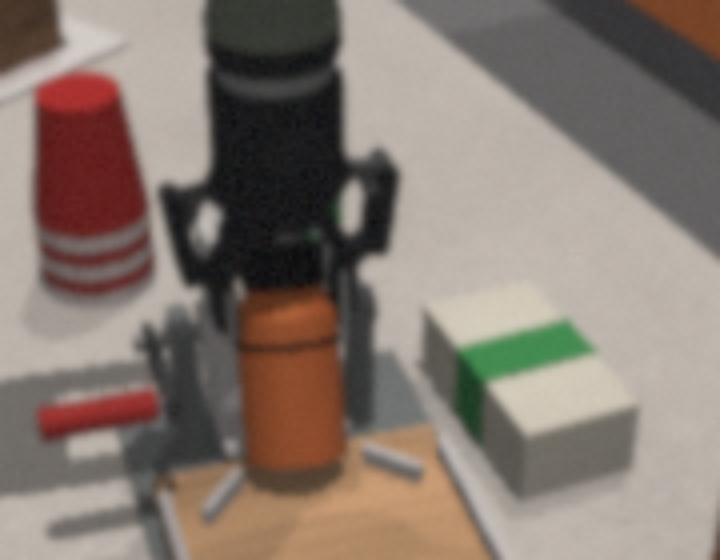

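View pics/scene4.png

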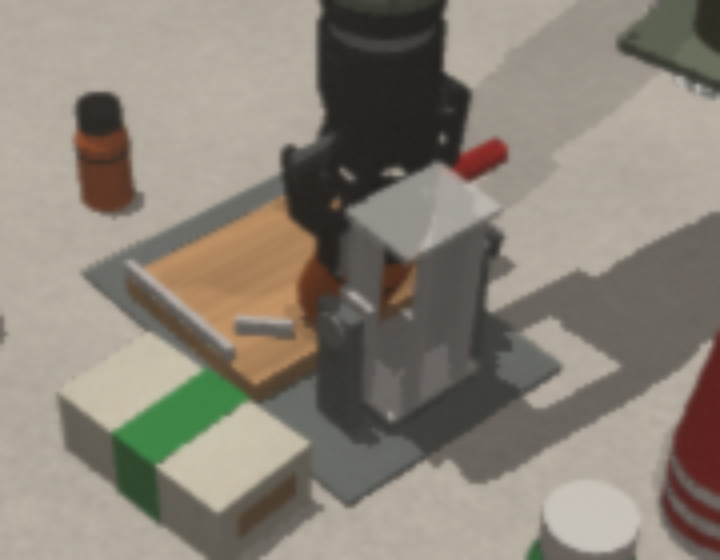

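Emit:
carry_out(plan="0.001 -0.001 0.001 0 1;0.001 -0.001 0.002 0 1;0.001 -0.001 0.002 0 0.3;0.001 -0.001 0.002 0 0.2;0.001 -0.001 0.002 0 0.15;0.001 -0.001 0.002 0 0.15;0.001 -0.001 0.002 0 0.15")

```text
t: 8.18
ee_pos: [560.8, -3.4, 101.0]
tool_rot: [0.765, 0.644, 0.001, 0.002]
ft_force: [-0.6, -4.4, 6.9]
gripper_width: 72.4
```

Run:
```python
from h import *
f=np.load('fit.npy'); s=ctrl.read_state();print(ST(f[:2],f[2],s['ee_pos']),s['ft_force'],s['gripper_width'])
for n in ["side"]: cv2.imwrite(f"pics/{n}5.png",cv2.resize(ctrl.camera(n)[110:250,170:350],None,fx=4,fy=4))
```

```text
[-28.7358149   -2.18878495] [-0.56668894 -4.43744085  6.89530071] 72.42219144058312
```

View pics/side5.png

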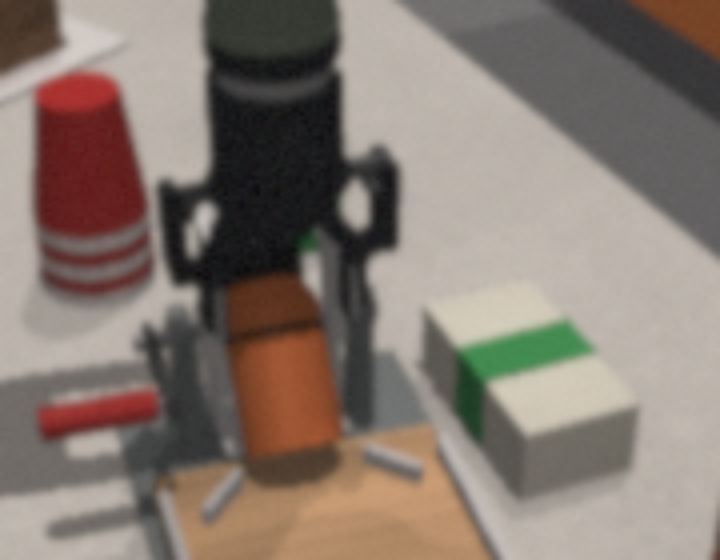

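Run:
```python
from h import *
a=ctrl.camera("scene")[110:250,170:350]; b=ctrl.camera("wrist")
cv2.imwrite("pics/c5.png",cv2.resize(a,None,fx=4,fy=4,interpolation=cv2.INTER_CUBIC)); cv2.imwrite("pics/w5.png",b)
print(ctrl.read_state()['ft_force'])
```

```text
[-0.45727148 -3.82960114  6.00460666]
```

View pics/c5.png

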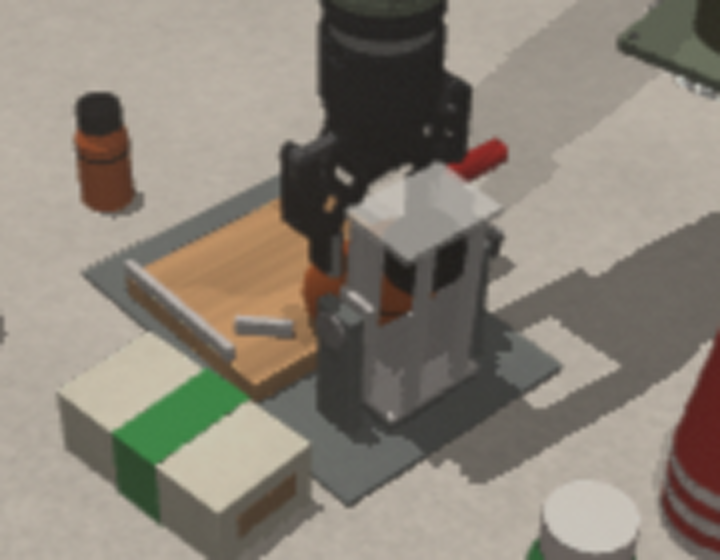

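View pics/w5.png

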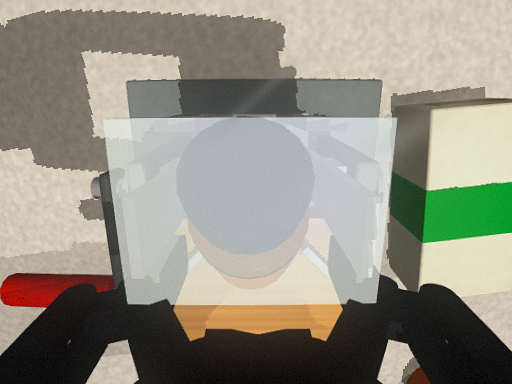

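Emit:
carry_out(plan="-0.003 0 0 0 0.15;-0.006 0 0 0 0.15;-0.01 0 0 0 0.15;-0.014 0 0 0 0.15;-0.018 0 0 0 0.15;-0.02 0 0 0 0.15;-0.02 0 0 0 0.15")

```text
t: 8.92
ee_pos: [555.3, -23.4, 99.0]
tool_rot: [0.765, 0.643, -0.0, -0.0]
ft_force: [-0.3, -0.4, -0.0]
gripper_width: 72.5
```

Run:
```python
from h import *
f=np.load('fit.npy'); s=ctrl.read_state();print(ST(f[:2],f[2],s['ee_pos']),s['ee_pos'],s['ft_force'],s['gripper_width'])
a=[cv2.resize(ctrl.camera(n)[110:250,190:330],None,fx=2.8,fy=2.8,interpolation=cv2.INTER_CUBIC) for n in ("side","scene")]
cv2.imwrite("pics/c6.png",np.hstack(a))
```

```text
[-49.34684199  -0.23251938] [555.28474387 -23.40028695  99.02589131] [-0.29973264 -0.40996291 -0.04867903] 72.51305548425023
```

View pics/c6.png

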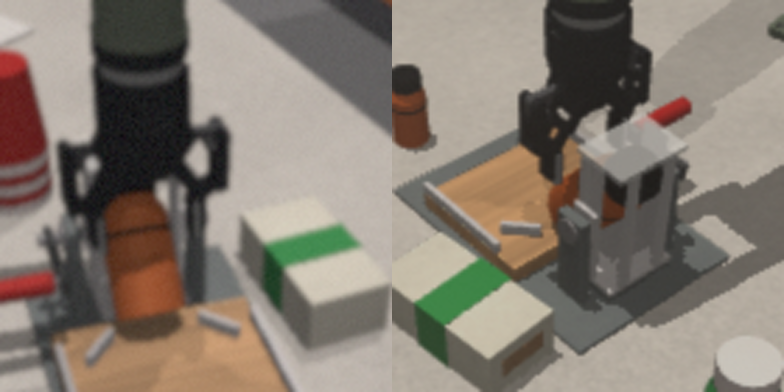

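Emit:
carry_out(plan="-0.02 0 0 0 0.15;-0.045 0 0 0 0.1;-0.07 0 -0.02 0 0;-0.09 0 -0.05 0 0;-0.1 0 -0.09 0 0;-0.1 0 -0.12 0 0;-0.1 0 -0.13 0 0;-0.1 0 -0.13 0 0;-0.1 0 -0.13 0 0")

```text
t: 9.77
ee_pos: [538.3, -121.1, 229.1]
tool_rot: [0.765, 0.644, 0.0, 0.0]
ft_force: [-0.6, -0.0, 0.1]
gripper_width: 85.5
```

Run:
```python
from h import *
f=np.load('fit.npy'); s=ctrl.read_state();print(ST(f[:2],f[2],s['ee_pos']),s['ee_pos'],s['tool_rot'],s['ft_force'])
import pickle
ims={n:ctrl.camera(n) for n in ("side","scene")}; s=ctrl.read_state(); ims['wrist']=ctrl.camera('wrist'); ims['s']=s
pickle.dump(ims,open('ims7.pkl','wb'))
for n in ("side","scene"):cv2.imwrite(f"pics/{n}7.png",cv2.resize(ims[n][125:235,200:310],None,fx=5,fy=5,interpolation=cv2.INTER_CUBIC))
cv2.imwrite("pics/w7.png",ims['wrist'])
for q in ["bottle_mid"]:
  for n in ("side","scene","wrist"): print(ctrl.spot_point(n,q))
```

```text
[-148.54313481   -0.3727413 ] [ 538.34774674 -121.14005521  229.12808457] [7.65136454e-01 6.43868142e-01 1.13624420e-04 9.50168863e-05] [-0.58049596 -0.01248307  0.11659008]
[{'centre': [557.4, 3.6, 86.3], 'p': 0.68}]
[{'centre': [539.7, -285.7, 44.9], 'p': 0.92}, {'centre': [725.4, -278.2, 87.0], 'p': 0.72}, {'centre': [558.4, 3.7, 86.7], 'p': 0.71}]
[{'centre': [729.5, -278.8, 86.9], 'p': 0.89}, {'centre': [557.2, 1.9, 87.7], 'p': 0.7}, {'centre': [540.2, -284.3, 41.3], 'p': 0.7}]
```

View pics/side7.png

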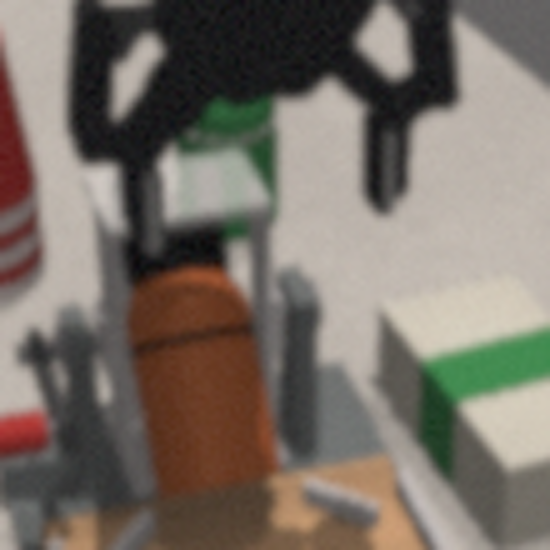

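View pics/scene7.png

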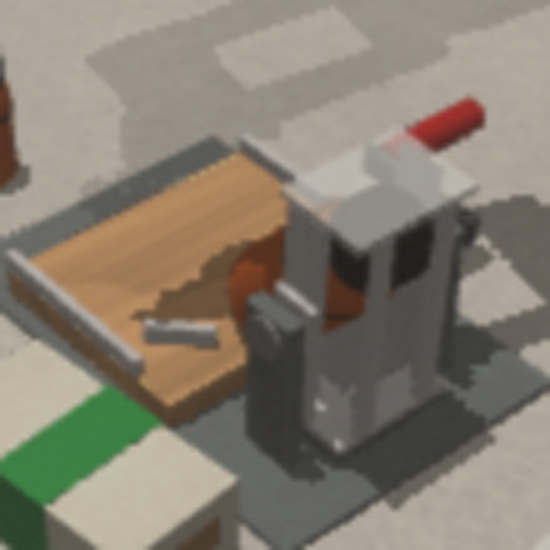

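View pics/w7.png

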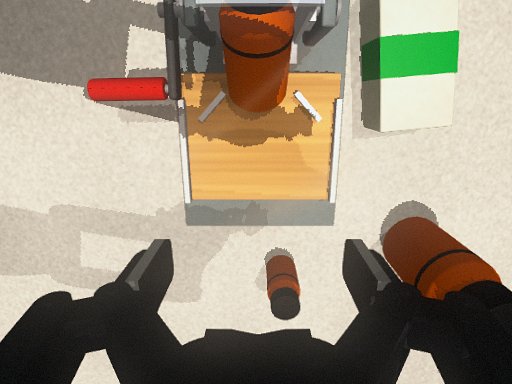

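```bash
cat > fitb.py <<'E'
from h import *
import pickle,sys
from scipy.optimize import least_squares
def cams(ims):
    out={}
    for n in ("side","scene","wrist"):
        i=ctrl.camera_info(n); fl=192/np.tan(np.radians(i['vfov']/2)); K=np.array([[fl,0,i['cx']],[0,fl,i['cy']],[0,0,1.]])
        if n=='wrist':
            s=ims['s'];T=np.eye(4);T[:3,:3]=R.from_quat(s['tool_rot']).as_matrix();T[:3,3]=s['ee_pos'];V=np.linalg.inv(T@i['mount'])
        else: V=i['view']
        out[n]=(K,V,i['distortion'])
    return out
def pj(c,P):
    K,V,d=c; return cv2.projectPoints(np.array(P,float).reshape(-1,1,3),cv2.Rodrigues(V[:3,:3])[0],V[:3,3],K,d)[0].reshape(-1,2)
def surf(f,x,y,z,th,ro=0):
    a=np.linspace(0,2*np.pi,48,endpoint=False); P=[]
    for h,r in [(0,31),(88,31),(97,28),(105,26),(130,26)]:
        P.append(np.c_[r*np.cos(a),r*np.sin(a),0*a+h-65])
    P=np.array(P); Q=R.from_euler('YX',[th,ro]).apply(P.reshape(-1,3))+[x,y,z]
    return S(f[:2],f[2],Q).reshape(len(P),48,3)
def draw(ims,f,p,out,win):
    c=cams(ims); tiles=[]
    for n in ("side","scene","wrist"):
        x0,y0,w,k=win[n]; im=cv2.resize(ims[n][y0:y0+w,x0:x0+w],(380,380),interpolation=cv2.INTER_CUBIC); k=380/w
        for ring in surf(f,*p):
            u=((pj(c[n],ring)-[x0,y0]+.5)*k).astype(np.int32); cv2.polylines(im,[u],True,(255,255,0),1)
        tiles.append(im)
    cv2.imwrite(out,cv2.resize(np.hstack(tiles),(798,266)) if 0 else np.vstack([np.hstack(tiles[:2])]))
    cv2.imwrite(out.replace('.png','w.png'),tiles[2])
E
python3 - <<'E'
from fitb import *
f=np.load('fit.npy'); ims=pickle.load(open('ims7.pkl','rb')); c=cams(ims)
# tilted-bottle silhouette fit: orange+black mask in wrist & side
def mask(n):
    im=ims[n]; hsv=cv2.cvtColor(im,cv2.COLOR_BGR2HSV)
    return ((hsv[...,0]<14)&(hsv[...,1]>150)&(hsv[...,2]>50)).astype(np.uint8)
W={'side':(215,170,60),'wrist':(210,0,115)}
win={'side':(200,125,110,0),'scene':(200,125,110,0),'wrist':(170,0,150,0)}
M={}
for n,(x0,y0,w) in W.items():
    m=mask(n); z=np.zeros_like(m); z[y0:y0+w+ (20 if n=='side' else 0),x0:x0+w]=m[y0:y0+w+(20 if n=='side' else 0),x0:x0+w]; M[n]=z
    print(n,z.sum(),cv2.boundingRect(z))
def rend(n,p):
    s=surf(f,*p); im=np.zeros((384,512),np.uint8)
    for k in range(2): pass
    u=pj(c[n],s[:3].reshape(-1,3)); h=cv2.convexHull(u.astype(np.float32)); cv2.fillConvexPoly(im,(h*16).astype(np.int32),1,shift=4); return im
from scipy.optimize import minimize
def cost(p):
    t=0
    for n in W:
        r=rend(n,p); i=(r&M[n]).sum(); 
        if n=='wrist': r[:8]=0
        u=(r|M[n]).sum(); t+=1-i/u
    return t
best=None
for th in (.2,.35,.5,.65):
    r=minimize(cost,[-23,2,90,th,0],method='Nelder-Mead',options=dict(initial_simplex=np.array([[-23,2,90,th,0]]+[list(np.array([-23,2,90,th,0])+d) for d in np.diag([8,4,8,.15,.08])]),maxiter=250))
    print(np.round(r.x,3),r.fun)
    if best is None or r.fun<best.fun: best=r
draw(ims,f,best.x,'pics/fit7.png',win)
b=R.from_euler('YX',best.x[3:]).apply([[31,0,-65],[-31,0,-65],[26,0,65],[-26,0,65]])+best.x[:3]; print(np.round(b,1))
E
```

```text
side 931 (227, 178, 28, 46)
wrist 6110 (210, 7, 85, 108)
[-2.90390e+01  1.33700e+00  1.02073e+02  4.84000e-01  5.00000e-03] 0.3351795961800289
[-2.4522e+01  2.8470e+00  9.9008e+01  5.8000e-01 -3.4000e-02] 0.3232592496778971
[-2.1486e+01  6.3200e-01  9.2337e+01  6.7100e-01  1.9000e-02] 0.31315754729142486
[-2.0599e+01  7.3500e-01  9.3360e+01  6.8600e-01  1.8000e-02] 0.30718344505579165
[[-37.8   1.9  23.4]
 [-85.8   1.9  62.7]
 [ 40.7  -0.4 127.2]
 [  0.5  -0.4 160.1]]
```

View pics/fit7.png

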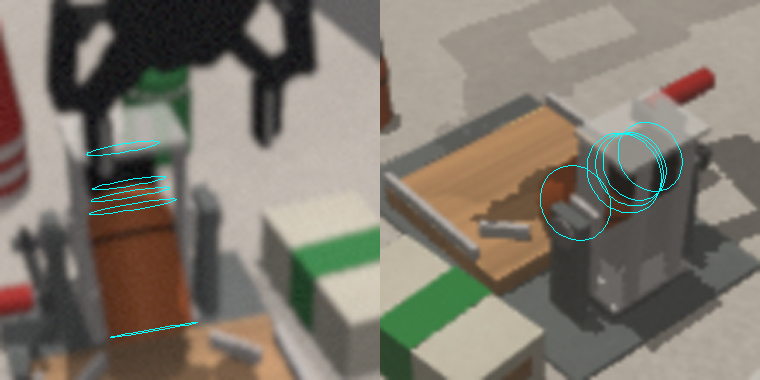

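View pics/fit7w.png

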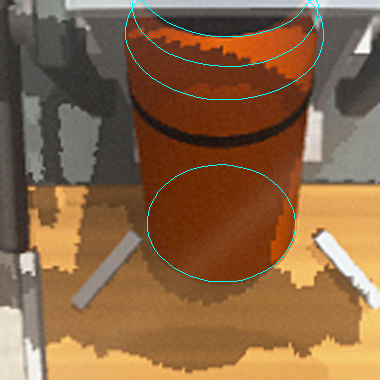

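The bottle tipped forward when I released it. It now leans about 39° into the cradle, with its base edge in the gap and its cap under the roof. The roof blocks any vertical grip on it there. Turning the cradle up with the crank should make it a tray and expose the bottle, so I go to the crank and check at each step.

Run:
```python
from h import *
f=np.load('fit.npy'); go(S(f[:2],f[2],(-65,121,160))[0],f[2]-np.pi/2)
print(ctrl.spot_point("scene","crank_grip"),S(f[:2],f[2],(-65,118,92)))
```

```text
shift [ 0.0834 -0.1201  0.0678] turn 1.572 tool z [-0.003  0.001 -1.   ] pos [ 537.5 -120.8  227.3] t 10.0667 q [-0.38  0.16  1.6   0.    1.38 -0.21]
[{'centre': [437.4, -17.2, 95.3], 'p': 0.72}] [[436.12257995 -18.46787529  92.        ]]
```

Emit:
carry_out(plan="0 -0.02 0 0.12 0;0 -0.05 0 0.24 0;0.01 -0.08 0 0.36 0;0.03 -0.11 0 0.48 0;0.06 -0.12 0 0.6 0;0.0834 -0.12 0 0.72 0;0.0834 -0.12 0 0.84 0;0.0834 -0.12 0 0.96 0;0.0834 -0.12 0 1.08 0;0.0834 -0.12 0 1.2 0")

```text
t: 10.95
ee_pos: [434.2, -18.3, 228.9]
tool_rot: [0.995, 0.097, -0.0, -0.0]
ft_force: [0.3, 0.3, -0.6]
gripper_width: 85.5
```

Emit:
carry_out(plan="0 0 0.01 0.12 0;0 0 0.02 0.24 0;0 0 0.04 0.36 0;0 0 0.06 0.372 0;0 0 0.06 0.372 0;0 0 0.06 0.372 0")

```text
t: 11.45
ee_pos: [433.2, -18.4, 168.1]
tool_rot: [0.996, -0.086, -0.002, -0.0]
ft_force: [0.6, 1.1, 1.0]
gripper_width: 85.2
```

Run:
```python
from h import *
f=np.load('fit.npy'); go(S(f[:2],f[2],(-65,121,73))[0],f[2]-np.pi/2)
cv2.imwrite("pics/w8.png",ctrl.camera("wrist"))
print(ctrl.spot_point("wrist","crank_grip"),ctrl.spot_point("wrist","bottle_mid"))
```

```text
shift [ 0.0002 -0.0004  0.0951] turn 0.001 tool z [-0.004  0.001 -1.   ] pos [433.2 -18.4 168.1] t 11.45 q [-0.24 -0.03  1.94  0.    1.24  1.5 ]
[{'centre': [436.6, -18.8, 100.2], 'p': 0.96}] [{'centre': [557.0, 2.3, 92.9], 'p': 0.57}]
```

View pics/w8.png

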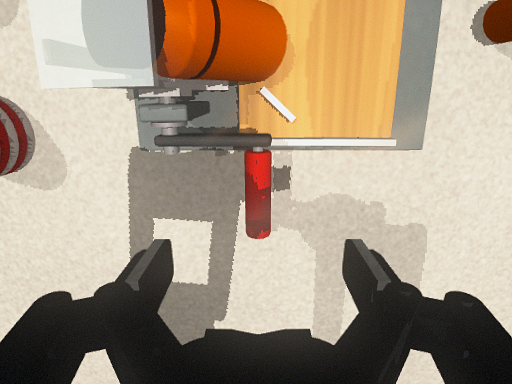

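Emit:
carry_out(plan="0 0 0.03 0 0;0 0 0.06 0 0;0 0 0.08 0 0;0 0 0.094 0 0;0 0 0.094 0 0.3;0 0 0.094 0 0.6;0 0 0.094 0 1;0 0 0.094 0 1;0 0 0.094 0 1;0 0 0.094 0 1", newtons=40)

```text
t: 12.43
ee_pos: [435.7, -18.8, 76.6]
tool_rot: [0.996, -0.087, 0.002, 0.0]
ft_force: [-1.1, 1.2, 3.1]
gripper_width: 18.5
```

Run:
```python
from h import *
f=np.load('fit.npy'); s=ctrl.read_state(); print(ST(f[:2],f[2],s['ee_pos']),s['ee_pos'][2],s['ft_force'],s['gripper_width'],R.from_quat(s['tool_rot']).as_matrix().round(3))
```

```text
[-65.4330424  118.34469449] 76.58063610050733 [-1.08214378  1.16487579  3.05862643] 18.486849267105363 [[ 0.985 -0.172  0.003]
 [-0.172 -0.985 -0.   ]
 [ 0.003 -0.    -1.   ]]
```

Emit:
carry_out(plan="0 0 -0.0028 0 1;0 -0.0002 -0.0057 0 1;0 -0.0006 -0.0085 0 1;0 -0.001 -0.0113 0 1;0 -0.0015 -0.0141 0 1;0 -0.0022 -0.0168 0 1;0 -0.003 -0.0195 0 1;0 -0.0039 -0.0222 0 1;0 -0.0039 -0.0222 0 1")

```text
t: 13.18
ee_pos: [436.4, -14.2, 97.9]
tool_rot: [0.996, -0.087, 0.002, -0.001]
ft_force: [5.5, 3.5, -3.2]
gripper_width: 18.7
```

```bash
cat > look.py <<'E'
from fitb import *
def look(tag):
    f=np.load('fit.npy'); s=ctrl.read_state(); p=ST(f[:2],f[2],s['ee_pos'])
    print("tcp stand",p.round(1),s['ee_pos'][2].round(1),"F",s['ft_force'].round(1),"w",round(s['gripper_width'],1),"t",s['t'])
    ims={n:ctrl.camera(n) for n in ("side","scene","wrist")}; ims['s']=s
    pickle.dump(ims,open(f'ims{tag}.pkl','wb'))
    cv2.imwrite(f"pics/c{tag}.png",np.hstack([cv2.resize(ims[n][115:245,190:320],(395,395),interpolation=cv2.INTER_CUBIC) for n in ("side","scene")]))
    cv2.imwrite(f"pics/w{tag}.png",ims['wrist'])
    return ims
E
python3 -c "
from look import *
look('9')"
```

```text
tcp stand [-60.8 118.4] 97.9 F [ 5.5  3.5 -3.2] w 18.7 t 13.1833
```

View pics/c9.png

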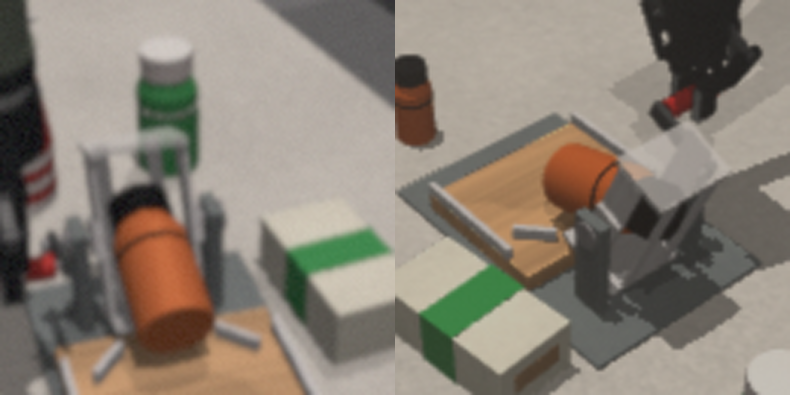

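View pics/w9.png

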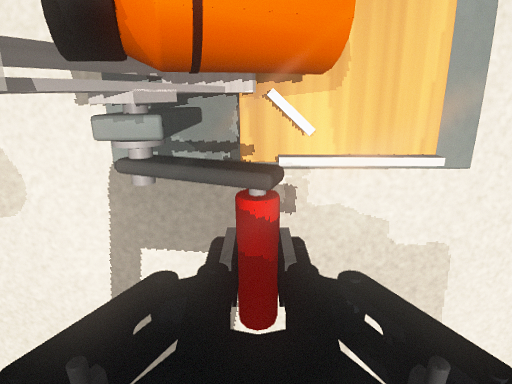

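```bash
cat > fit2.py <<'E'
from look import *
from scipy.optimize import minimize
def fitbottle(ims,f,wins,p0,dr,use=("side","wrist")):
    c=cams(ims);M={}
    for n in use:
        x0,y0,x1,y1=wins[n]; hsv=cv2.cvtColor(ims[n],cv2.COLOR_BGR2HSV)
        m=((hsv[...,0]<16)&(hsv[...,1]>170)&(hsv[...,2]>70)).astype(np.uint8); z=np.zeros_like(m); z[y0:y1,x0:x1]=m[y0:y1,x0:x1]
        nn,l,st,_=cv2.connectedComponentsWithStats(cv2.morphologyEx(z,cv2.MORPH_CLOSE,np.ones((7,7)))); M[n]=(l==1+np.argmax(st[1:,4])).astype(np.uint8); print(n,cv2.boundingRect(M[n]))
    def cost(p):
        t=0
        for n in use:
            s=surf(f,*p); r=np.zeros((384,512),np.uint8); h=cv2.convexHull(pj(c[n],s[:3].reshape(-1,3)).astype(np.float32)); cv2.fillConvexPoly(r,(h*16).astype(np.int32),1,shift=4)
            t+=1-(r&M[n]).sum()/(r|M[n]).sum()
        return t
    best=None
    for th in p0[1]:
        q=np.array(p0[0][:3]+[th,0.]); r=minimize(cost,q,method='Nelder-Mead',options=dict(initial_simplex=np.vstack([q]+[q+d for d in np.diag([10,5,10,.2,.08])]),maxiter=300)); print(r.x.round(2),round(r.fun,3))
        if best is None or r.fun<best.fun: best=r
    b=R.from_euler('YX',best.x[3:]).apply([[31,0,-65],[-31,0,-65],[26,0,65],[-26,0,65]])+best.x[:3]; print("front base, rear base, cap front, cap rear\n",b.round(1))
    draw(ims,f,best.x,'pics/fit%s.png'%dr,{'side':(190,115,130,0),'scene':(190,115,130,0),'wrist':(0,0,384,0)})
    return best.x
E
python3 - <<'E'
from fit2 import *
f=np.load('fit.npy');ims=pickle.load(open('ims9.pkl','rb'))
fitbottle(ims,f,{'side':(215,175,265,240),'wrist':(100,0,370,80),'scene':(230,150,275,200)},([-20,2,100],(.6,.9,1.1)),'9')
E
```

```text
side (229, 183, 30, 46)
wrist (114, 0, 242, 75)
[-36.38  -1.45  88.99   0.99  -0.  ] 0.287
[-3.196e+01 -2.180e+00  8.186e+01  1.420e+00  2.000e-02] 0.237
[-3.267e+01 -1.560e+00  8.020e+01  1.570e+00  4.000e-02] 0.23
front base, rear base, cap front, cap rear
 [[-97.5   0.8  48.9]
 [-97.8   0.8 110.9]
 [ 32.4  -4.   54.5]
 [ 32.2  -4.  106.5]]
```

View pics/fit9.png

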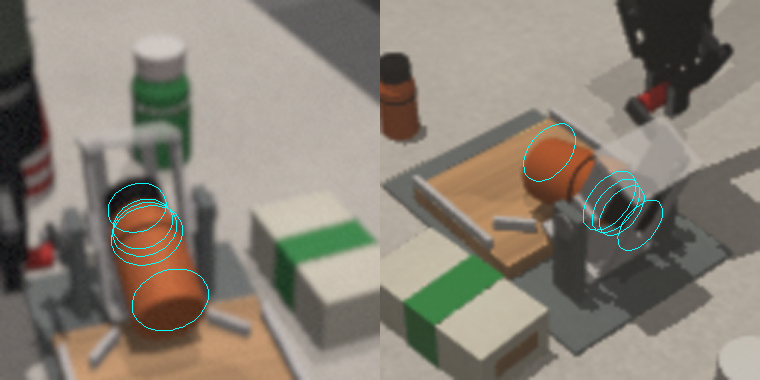

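Run:
```python
from fit2 import *
f=np.load('fit.npy');ims=pickle.load(open('ims9.pkl','rb'))
c=cams(ims)
# edges by eye: wrist base disc right end etc. Score grid with all three views, orange only for side, wrist
W={'side':(215,175,265,240),'wrist':(100,0,370,80),'scene':(230,150,275,205)}
fitbottle(ims,f,W,([-30,0,90],(.9,1.05,1.2)),'9b',use=("side","wrist","scene"))
```

```text
side (229, 183, 30, 46)
wrist (114, 0, 242, 75)
scene (240, 163, 23, 19)
[-3.444e+01 -1.940e+00  8.882e+01  1.070e+00  3.000e-02] 0.929
[-3.060e+01 -3.080e+00  8.079e+01  1.420e+00  4.000e-02] 0.906
[-3.220e+01 -1.990e+00  8.149e+01  1.480e+00  2.000e-02] 0.885
front base, rear base, cap front, cap rear
 [[-94.1  -0.7  44.7]
 [-99.8  -0.7 106.4]
 [ 34.9  -3.3  61.5]
 [ 30.1  -3.3 113.3]]
```

View pics/fit9b.png

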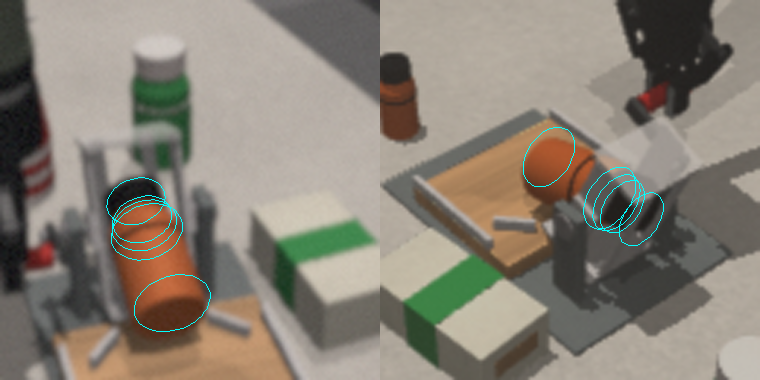

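View pics/fit9bw.png

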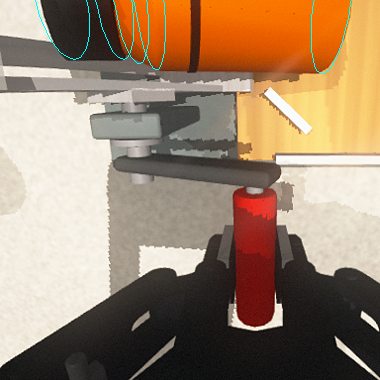

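The bottle now lies nearly flat at about (-32,-2,81) in the stand frame, with its base out over the deck and its cap in the cradle, which is at about 20°. From above it can be gripped, so I let go of the crank and pull it back onto the deck, where I can stand it up again.

Emit:
carry_out(plan="0 0 0 0 0.6;0 0 0 0 0.3;0 0 0 0 0;0 0 -0.02 0 0;0 0 -0.05 0 0;0 0 -0.09 -0.1 0;0 0 -0.11 -0.22 0;0 0 -0.11 -0.34 0;0 0 -0.11 -0.46 0")

```text
t: 14.08
ee_pos: [436.5, -15.4, 210.0]
tool_rot: [0.989, 0.146, 0.002, 0.001]
ft_force: [-0.2, 0.1, 0.4]
gripper_width: 85.2
```

Run:
```python
from look import *
look('10'); f=np.load('fit.npy'); go(S(f[:2],f[2],(-95,0,210))[0],f[2])
```

```text
tcp stand [-61.9 118.2] 210.0 F [-0.2  0.1  0.4] w 85.2 t 14.0833
shift [ 0.0929  0.0827 -0.0025] turn -1.114 tool z [-0. -0. -1.] pos [434.8 -14.9 207.5] t 14.2333 q [-0.23 -0.08  1.89 -0.    1.33  1.05]
```

View pics/c10.png

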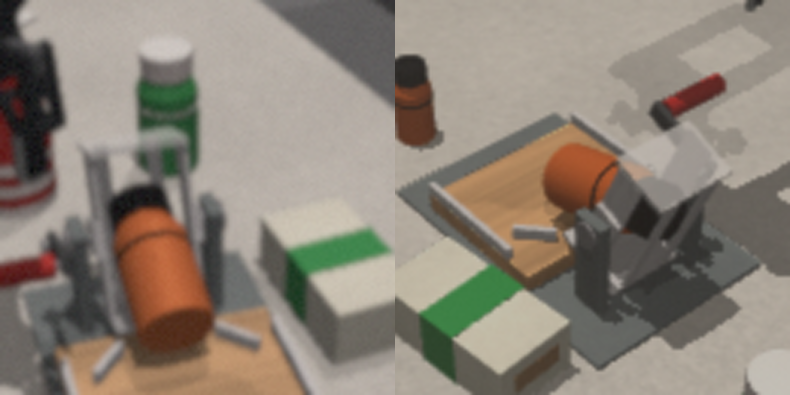

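Run:
```python
from h import *
f=np.load('fit.npy'); go(S(f[:2],f[2],(-140,0,235))[0],f[2])
```

```text
shift [ 0.0731  0.1231 -0.0275] turn -1.114 tool z [-0. -0. -1.] pos [434.8 -14.9 207.5] t 14.2333 q [-0.23 -0.08  1.89 -0.    1.33  1.05]
```

Emit:
carry_out(plan="0.02 0.034 -0.008 -0.124 0;0.04 0.067 -0.015 -0.248 0;0.06 0.1 -0.022 -0.372 0;0.073 0.123 -0.0275 -0.496 0;0.073 0.123 -0.0275 -0.62 0;0.073 0.123 -0.0275 -0.744 0;0.073 0.123 -0.0275 -0.868 0;0.073 0.123 -0.0275 -0.992 0;0.073 0.123 -0.0275 -1.114 0;0.073 0.123 -0.0275 -1.114 0")

```text
t: 15.07
ee_pos: [539.4, -112.2, 234.1]
tool_rot: [0.765, 0.644, -0.001, -0.001]
ft_force: [-0.1, 0.4, 0.3]
gripper_width: 85.9
```

Run:
```python
from fit2 import *
ims=look('11'); f=np.load('fit.npy')
fitbottle(ims,f,{'side':(215,175,265,240),'wrist':(180,0,330,130)},([-32,-2,85],(.9,1.2,1.4)),'11')
```

```text
tcp stand [-1.395e+02  1.000e-01] 234.1 F [-0.1  0.4  0.3] w 85.9 t 15.0667
side (230, 184, 29, 46)
wrist (220, 19, 72, 111)
[-27.36  -0.26  75.69   1.45   0.  ] 0.287
[-2.637e+01  0.000e+00  7.374e+01  1.420e+00 -1.000e-02] 0.288
[-2.939e+01 -3.500e-01  7.286e+01  1.650e+00  2.000e-02] 0.261
front base, rear base, cap front, cap rear
 [[-96.7   1.1  47.2]
 [-91.7   1.1 109. ]
 [ 33.3  -1.7  41.7]
 [ 37.5  -1.7  93.5]]
```

View pics/fit11.png

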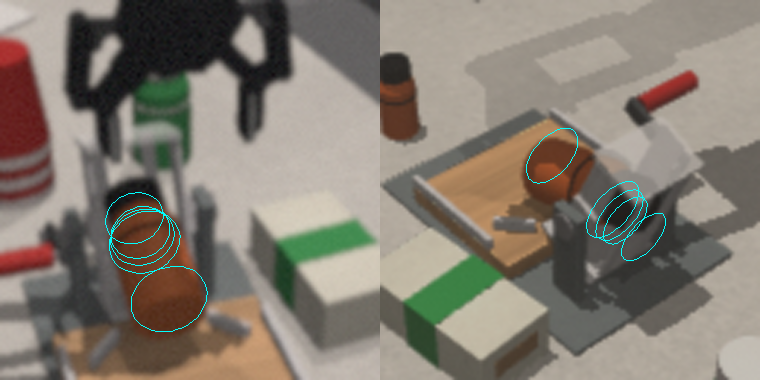

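View pics/fit11w.png

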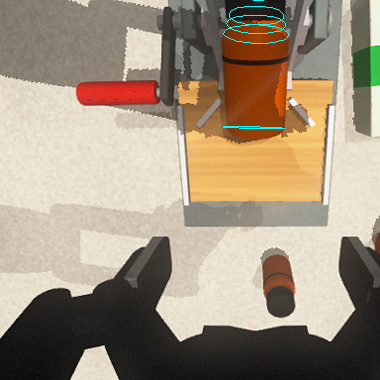

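Run:
```python
from fit2 import *
f=np.load('fit.npy');ims=pickle.load(open('ims11.pkl','rb')); c=cams(ims)
rows=[]
for th,dx,dz in ((57,0,0),(65,-3,-3)):
    t=np.radians(th); a=np.array([np.sin(t),np.cos(t)]); n=np.array([np.cos(t),-np.sin(t)]); M=np.array([-55,40])-31*n+60*a; print(th,M)
    tiles=[]
    for nme,(x0,y0,w) in {'side':(205,155,90),'wrist':(190,0,150)}.items():
        im=cv2.resize(ims[nme][y0:y0+w,x0:x0+w],(300,300),interpolation=cv2.INTER_CUBIC)
        for ring in surf(f,M[0],0,M[1],t): cv2.polylines(im,[((pj(c[nme],ring)-[x0,y0]+.5)*300/w).astype(np.int32)],True,(255,255,0),1)
        tiles.append(im)
    rows.append(np.hstack(tiles))
cv2.imwrite('pics/cmp11.png',np.vstack(rows))
```

```text
57 [-21.56357601  98.67712971]
65 [-13.72269889  93.4526371 ]
```

View pics/cmp11.png

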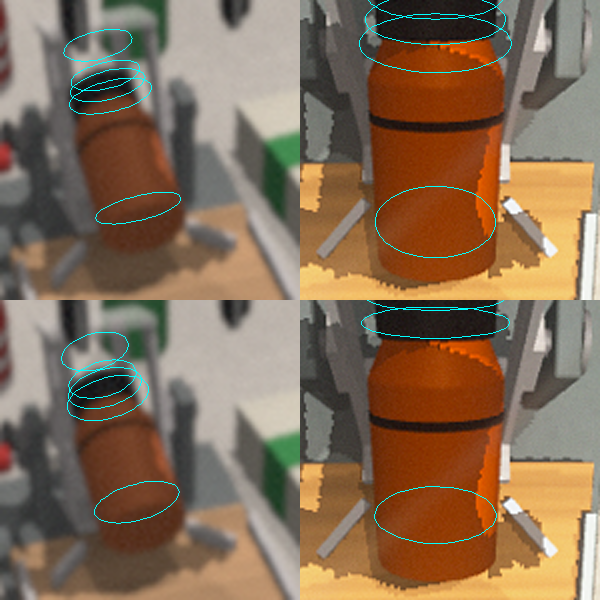

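```bash
cat > fit3.py <<'E'
from look import *
from scipy.optimize import differential_evolution
def fit3(ims,f,wins,bounds,out,vs=70):
    c=cams(ims);M={}
    for n in wins:
        x0,y0,x1,y1=wins[n]; hsv=cv2.cvtColor(ims[n],cv2.COLOR_BGR2HSV)
        m=((hsv[...,0]<16)&(hsv[...,1]>150)&(hsv[...,2]>vs)).astype(np.uint8); z=np.zeros_like(m); z[y0:y1,x0:x1]=m[y0:y1,x0:x1]
        z=cv2.morphologyEx(z,cv2.MORPH_CLOSE,np.ones((9,9)));nn,l,st,_=cv2.connectedComponentsWithStats(z); M[n]=(l==1+np.argmax(st[1:,4])).astype(np.uint8)
    def ren(n,p):
        s=surf(f,*p); r=np.zeros((384,512),np.uint8); h=cv2.convexHull(pj(c[n],s[:3].reshape(-1,3)).astype(np.float32)); cv2.fillConvexPoly(r,(h*16).astype(np.int32),1,shift=4); return r
    def cost(p): return sum(1-(r&M[n]).sum()/(r|M[n]).sum() for n in wins for r in [ren(n,p)])
    r=differential_evolution(cost,bounds,maxiter=60,popsize=10,seed=1,polish=False); p=r.x
    print(p.round(2),"deg",np.degrees(p[3]).round(1),"cost",round(r.fun,3))
    b=R.from_euler('YX',p[3:]).apply([[31,0,-65],[-31,0,-65],[26,0,65],[-26,0,65]])+p[:3]; print("base front/rear cap front/rear",b.round(0).tolist())
    tiles=[]
    for n in wins:
        x,y,w,h=cv2.boundingRect(M[n]); w=max(w,h)+30; x0,y0=max(x-15,0),max(y-25,0)
        im=ims[n][y0:y0+w,x0:x0+w]; k=390/im.shape[1]; mm=M[n][y0:y0+w,x0:x0+w]
        im=cv2.resize(im,None,fx=k,fy=k,interpolation=cv2.INTER_CUBIC)
        cs,_=cv2.findContours(cv2.resize(mm,(im.shape[1],im.shape[0]),interpolation=0),0,1); cv2.drawContours(im,cs,-1,(0,255,0),1)
        for ring in surf(f,*p): cv2.polylines(im,[((pj(c[n],ring)-[x0,y0]+.5)*k).astype(np.int32)],True,(255,255,0),1)
        tiles.append(cv2.copyMakeBorder(im,0,max(0,390-im.shape[0]),0,0,0)[:390])
    cv2.imwrite(out,np.hstack(tiles)); return p
E
python3 - <<'E'
from fit3 import *
f=np.load('fit.npy');ims=pickle.load(open('ims11.pkl','rb'))
fit3(ims,f,{'side':(215,175,265,240),'wrist':(180,0,330,150)},[(-90,10),(-10,10),(50,130),(.3,1.7),(-.15,.15)],'pics/f3_11.png')
E
```

```text
[-3.428e+01  3.800e-01  8.023e+01  1.500e+00  3.000e-02] deg 86.0 cost 0.425
base front/rear cap front/rear [[-97.0, 2.0, 45.0], [-101.0, 2.0, 107.0], [32.0, -1.0, 59.0], [29.0, -1.0, 111.0]]
```

View pics/f3_11.png

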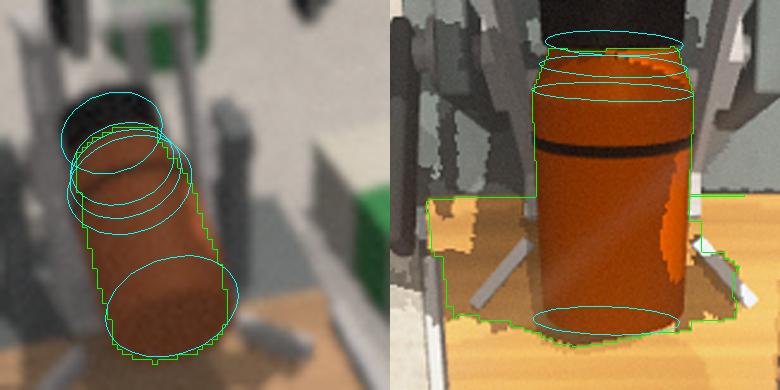

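Run:
```python
from fit3 import *
f=np.load('fit.npy');ims=pickle.load(open('ims11.pkl','rb'))
h=cv2.cvtColor(ims['wrist'],cv2.COLOR_BGR2HSV); print(h[100,[200,210,222,240,285,300,310]].tolist(),h[[120,128,134,138,142,146],255].tolist())
hs=cv2.cvtColor(ims['side'],cv2.COLOR_BGR2HSV)
print(cv2.boundingRect(((h[:150,150:340,0]<13)&(h[:150,150:340,1]>200)).astype(np.uint8)))
fit3(ims,f,{'side':(215,175,265,240),'wrist':(218,0,294,141)},[(-90,10),(-10,10),(50,130),(.3,1.7),(-.15,.15)],'pics/f3_11.png')
```

```text
[[15, 156, 139], [15, 162, 145], [5, 25, 113], [12, 239, 131], [12, 255, 193], [18, 150, 237], [17, 147, 236]] [[11, 238, 146], [12, 255, 145], [11, 241, 149], [12, 243, 150], [16, 162, 184], [18, 155, 239]]
(0, 19, 142, 122)
[-3.430e+01  3.600e-01  8.065e+01  1.490e+00  3.000e-02] deg 85.2 cost 0.234
base front/rear cap front/rear [[-96.0, 2.0, 44.0], [-102.0, 2.0, 106.0], [33.0, -1.0, 60.0], [28.0, -1.0, 112.0]]
```

View pics/f3_11.png

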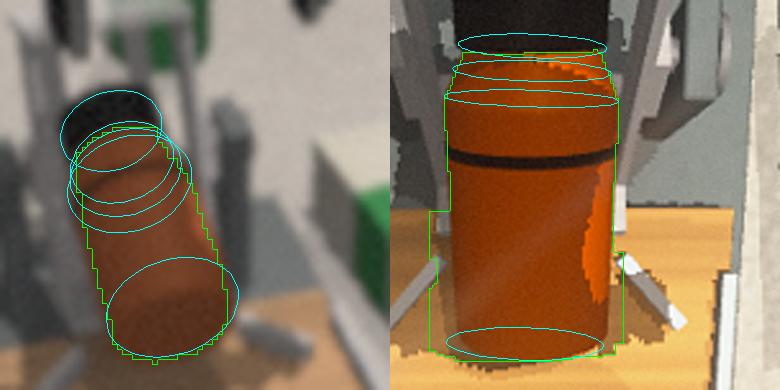

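```bash
sed -i "s/(hsv\[...,1\]>150)/(hsv[...,1]>(200 if n=='wrist' else 150))/; s/np.ones((9,9))/np.ones((5,5))/" fit3.py
python3 - <<'E'
from fit3 import *
f=np.load('fit.npy');ims=pickle.load(open('ims11.pkl','rb'))
fit3(ims,f,{'side':(215,175,265,240),'wrist':(200,0,310,145)},[(-90,10),(-10,10),(50,130),(.3,1.7),(-.15,.15)],'pics/f3_11.png',vs=45)
E
```

```text
[-3.082e+01 -2.500e-01  7.788e+01  1.470e+00  2.000e-02] deg 84.4 cost 0.207
base front/rear cap front/rear [[-92.0, 1.0, 41.0], [-99.0, 1.0, 102.0], [36.0, -2.0, 58.0], [31.0, -2.0, 110.0]]
```

View pics/f3_11.png

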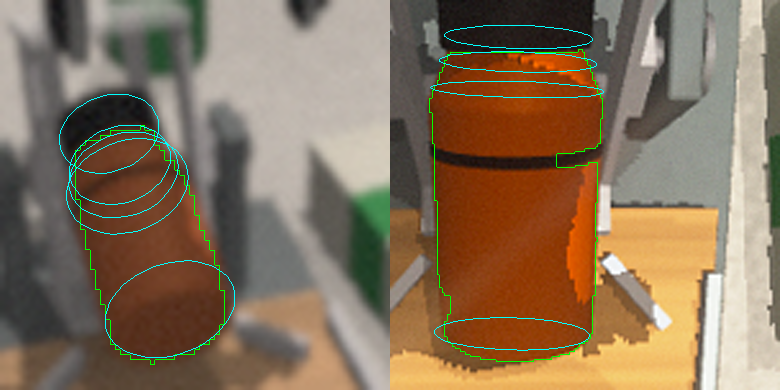

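Emit:
carry_out(plan="0.03 0 0 0 0;0.06 0 0.01 0 0;0.0915 0 0.03 0 0;0.0915 0 0.06 0 0;0.0915 0 0.09 0 0;0.0915 0 0.12 0 0;0.0915 0 0.14 0 0;0.0915 0 0.155 0 0;0.0915 0 0.165 0 0;0.0915 0 0.165 0 0", newtons=20)

```text
t: 16.05
ee_pos: [553.7, -21.7, 67.6]
tool_rot: [0.765, 0.644, -0.001, -0.002]
ft_force: [0.1, -0.0, 0.2]
gripper_width: 85.3
```

Run:
```python
from look import *
look('12')
```

```text
tcp stand [-47.9   1.6] 67.6 F [ 0.1 -0.   0.2] w 85.3 t 16.05
```

View pics/c12.png

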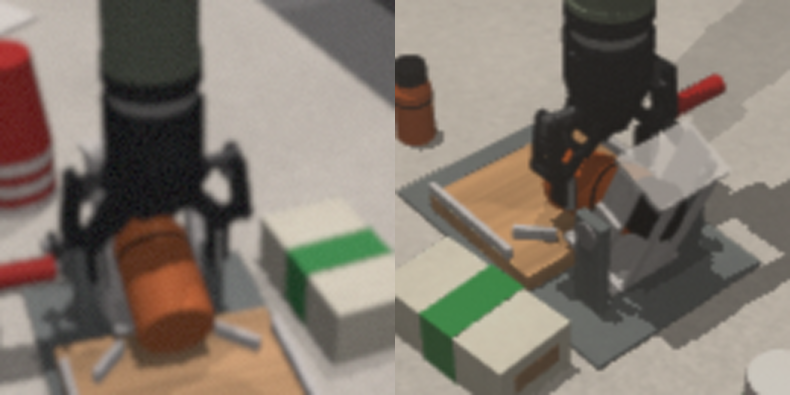

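View pics/w12.png

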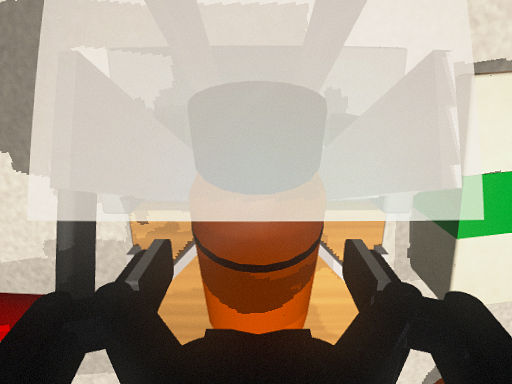

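Emit:
carry_out(plan="0 0.0015 0.004 0 0.2;0 0.0015 0.004 0 0.4;0 0.0015 0.004 0 0.7;0 0.0015 0.004 0 1;0 0.0015 0.004 0 1;0 0.0015 0.004 0 1", newtons=30)

```text
t: 16.7
ee_pos: [556.9, -22.7, 66.4]
tool_rot: [0.765, 0.644, -0.0, 0.0]
ft_force: [-2.1, -2.7, 3.1]
gripper_width: 60.5
```

Run:
```python
from look import *
look('13')
```

```text
tcp stand [-48.4  -1.7] 66.4 F [-2.1 -2.7  3.1] w 60.5 t 16.7
```

View pics/c13.png

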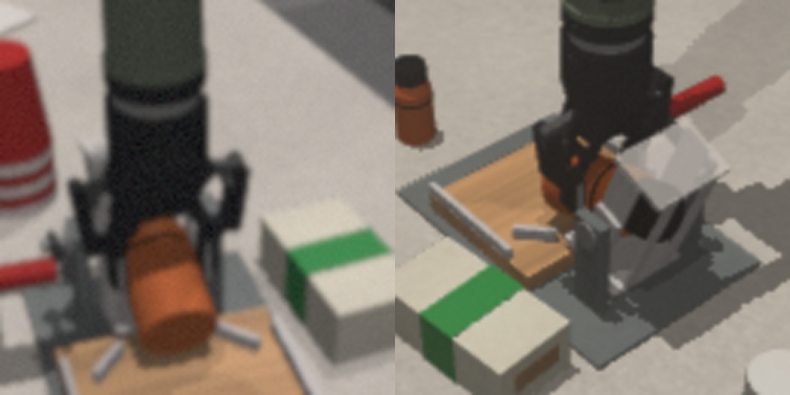

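Emit:
carry_out(plan="-0.008 0 -0.002 0 1;-0.018 0 -0.004 0 1;-0.03 0 -0.006 0 1;-0.045 0 -0.008 0 1;-0.06 0 -0.01 0 1;-0.075 0 -0.01 0 1;-0.09 0 -0.01 0 1;-0.1 0 -0.01 0 1;-0.1 0 -0.01 0 1")

```text
t: 17.6
ee_pos: [539.6, -123.4, 75.8]
tool_rot: [0.766, 0.643, -0.0, 0.0]
ft_force: [0.6, -0.5, -3.4]
gripper_width: 60.8
```

Run:
```python
from look import *
look('14')
```

```text
tcp stand [-150.6   -2. ] 75.8 F [ 0.6 -0.5 -3.4] w 60.8 t 17.6
```

View pics/c14.png

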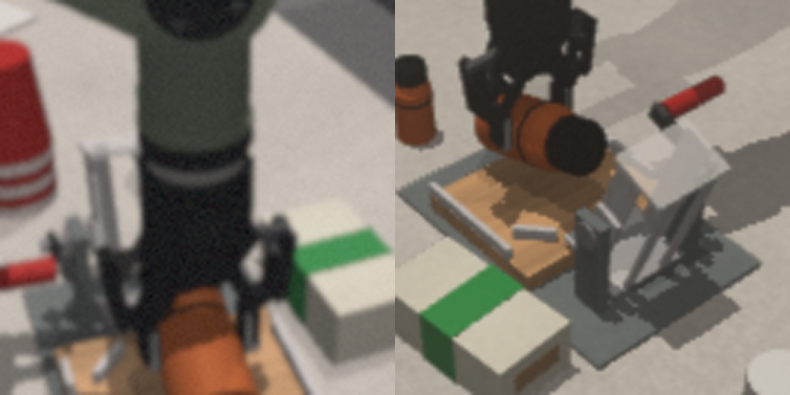

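View pics/w14.png

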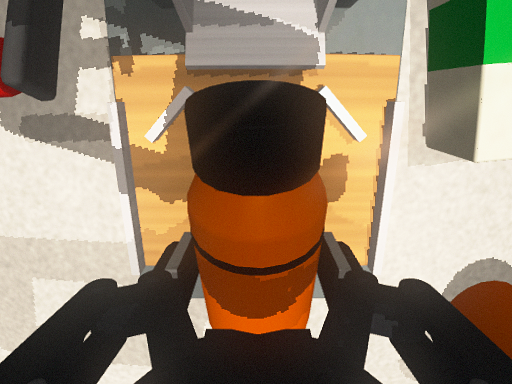

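Run:
```python
from fit3 import *
f=np.load('fit.npy');ims=pickle.load(open('ims14.pkl','rb'))
c=cams(ims)
# fit cap black+orange? use scene cap dark blob & wrist cap
def m(n,w):
    x0,y0,x1,y1=w; h=cv2.cvtColor(ims[n],cv2.COLOR_BGR2HSV); z=np.zeros(h.shape[:2],np.uint8); s=(h[...,2]<60)[y0:y1,x0:x1]; z[y0:y1,x0:x1]=s
    z=cv2.morphologyEx(z,cv2.MORPH_OPEN,np.ones((3,3)));_,l,st,_=cv2.connectedComponentsWithStats(z); return (l==1+np.argmax(st[1:,4])).astype(np.uint8)
M={'scene':m('scene',(238,150,262,175)),'wrist':m('wrist',(180,75,332,197))}
for n in M: print(n,cv2.boundingRect(M[n]),M[n].sum())
def cost(p):
    t=0
    for n in M:
        s=surf(f,*p); r=np.zeros((384,512),np.uint8); h=cv2.convexHull(pj(c[n],s[3:].reshape(-1,3)).astype(np.float32)); cv2.fillConvexPoly(r,(h*16).astype(np.int32),1,shift=4); t+=1-(r&M[n]).sum()/(r|M[n]).sum()
    return t
r=differential_evolution(cost,[(-170,-90),(-12,8),(60,130),(.3,2),(-.1,.1)],maxiter=80,popsize=12,seed=2,polish=False);p=r.x
print(p.round(2),np.degrees(p[3]),r.fun); b=R.from_euler('YX',p[3:]).apply([[31,0,-65],[-31,0,-65],[26,0,65],[-26,0,65]])+p[:3]; print(b.round(0).tolist())
t=[]
for n,(x0,y0,w) in {'scene':(210,130,80),'wrist':(110,20,280)}.items():
    im=cv2.resize(ims[n][y0:y0+w,x0:x0+w],(395,395),interpolation=cv2.INTER_CUBIC)
    for ring in surf(f,*p): cv2.polylines(im,[((pj(c[n],ring)-[x0,y0]+.5)*395/w).astype(np.int32)],True,(255,255,0),1)
    t.append(im)
cv2.imwrite('pics/f14.png',np.hstack(t))
```

```text
scene (239, 153, 20, 20) 310
wrist (185, 81, 134, 114) 12548
[-1.3712e+02 -2.1900e+00  8.2300e+01  1.2500e+00 -1.0000e-02] 71.52118346547435 0.22569628717169699
[[-189.0, -3.0, 32.0], [-209.0, -3.0, 91.0], [-67.0, -1.0, 78.0], [-84.0, -1.0, 128.0]]
```

View pics/f14.png

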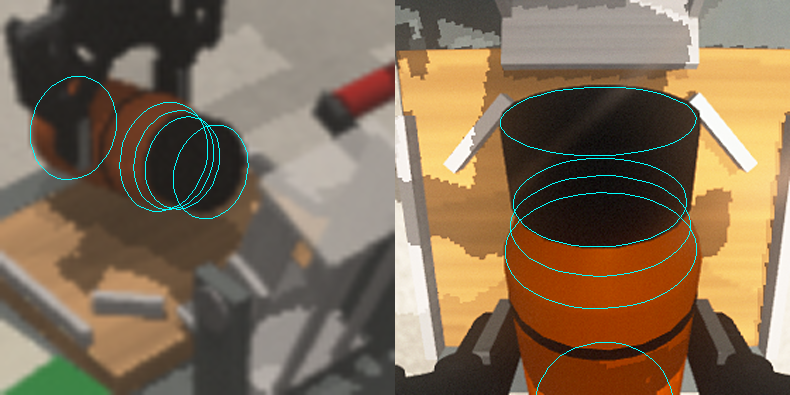

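Emit:
carry_out(plan="0 0 -0.015 -0.05 1;0 0 -0.025 -0.17 1;0 0 -0.03 -0.29 1;0 0 -0.03 -0.41 1;0 0 -0.03 -0.53 1;0 0 -0.03 -0.65 1;0 0 -0.03 -0.77 1;0 0 -0.03 -0.89 1;0 0 -0.03 -1.01 1;0 0 -0.03 -1.13 1")

```text
t: 18.58
ee_pos: [540.0, -119.6, 105.8]
tool_rot: [0.297, 0.955, 0.0, -0.0]
ft_force: [0.0, 0.4, -3.2]
gripper_width: 60.4
```

Run:
```python
from look import *
f=np.load('fit.npy'); s=ctrl.read_state(); print(ST(f[:2],f[2],s['ee_pos']),s['ft_force'])
go(S(f[:2],f[2],(-145,47,106))[0],f[2]+np.pi/2)
```

```text
[-146.74901552   -1.77013247] [ 0.03478442  0.38530443 -3.15978019]
shift [ 0.0451 -0.0188 -0.0002] turn -0.43 tool z [-0.     0.001 -1.   ] pos [ 540.  -119.6  105.8] t 18.5833 q [-0.37  0.3   1.71  0.    1.14 -1.34]
```

Emit:
carry_out(plan="0 0 0 -0.12 1;0.01 -0.004 0 -0.24 1;0.025 -0.01 0 -0.36 1;0.04 -0.016 0 -0.43 1;0.045 -0.019 0.01 -0.43 1;0.045 -0.019 0.02 -0.43 1;0.045 -0.019 0.028 -0.43 1;0.045 -0.019 0.028 -0.43 1")

```text
t: 19.25
ee_pos: [491.1, -109.8, 75.5]
tool_rot: [0.091, 0.996, 0.001, -0.002]
ft_force: [0.0, 0.8, -3.3]
gripper_width: 60.8
```

Run:
```python
from look import *
look('15')
```

```text
tcp stand [-145.5   48.1] 75.5 F [ 0.   0.8 -3.3] w 60.8 t 19.25
```

View pics/c15.png

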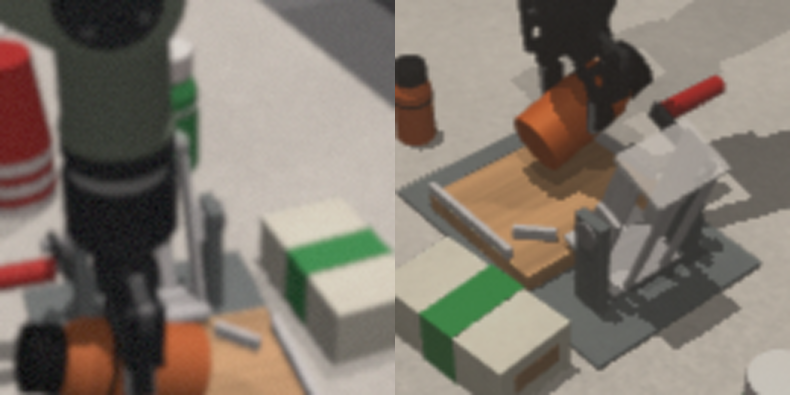

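View pics/w15.png

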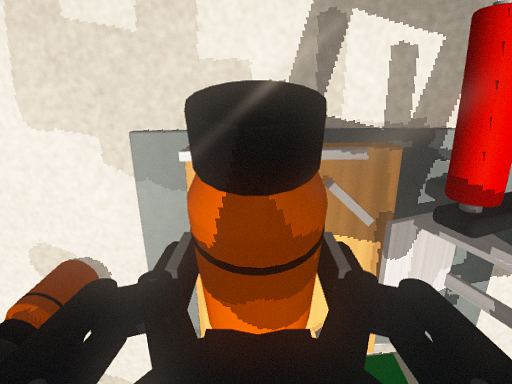

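Emit:
carry_out(plan="0 0 0.004 0 1;0 0 0.008 0 1;0 0 0.011 0 1;0 0 0.014 0 1;0 0 0.014 0 1", newtons=20)

```text
t: 19.82
ee_pos: [491.6, -110.4, 63.2]
tool_rot: [0.09, 0.996, 0.0, -0.001]
ft_force: [0.5, 0.2, -4.0]
gripper_width: 60.6
```

Run:
```python
from look import *
look('16')
```

```text
tcp stand [-146.    47.5] 63.2 F [ 0.5  0.2 -4. ] w 60.6 t 19.8167
```

View pics/c16.png

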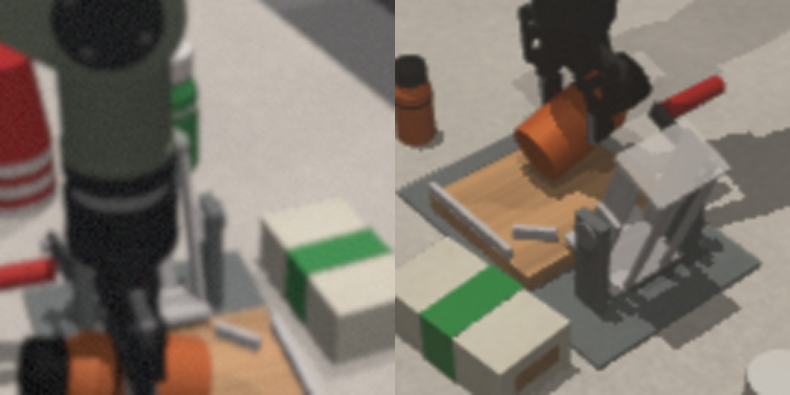

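Emit:
carry_out(plan="0 0 0.003 0 1;0 0 0.006 0 1;0 0 0.006 0 1")

```text
t: 20.22
ee_pos: [491.1, -110.2, 58.4]
tool_rot: [0.09, 0.996, 0.0, -0.002]
ft_force: [-6.6, 1.8, 7.2]
gripper_width: 60.4
```

Emit:
carry_out(plan="0 0 0.003 0 1;0 0 0.005 0 1;0 0 0.005 0 1")

```text
t: 20.47
ee_pos: [490.2, -110.0, 54.0]
tool_rot: [0.09, 0.996, 0.0, -0.003]
ft_force: [-10.1, 1.6, 13.1]
gripper_width: 60.7
```

Run:
```python
from look import *
look('17')
```

```text
tcp stand [-145.8   49. ] 54.0 F [-10.1   1.6  13.1] w 60.7 t 20.4667
```

View pics/c17.png

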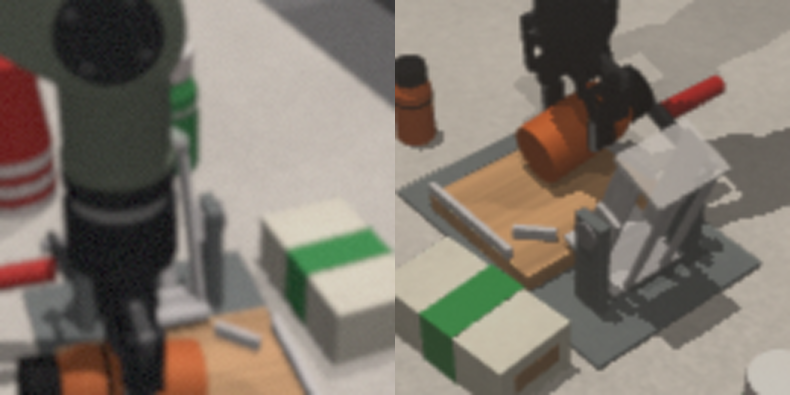

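View pics/w17.png

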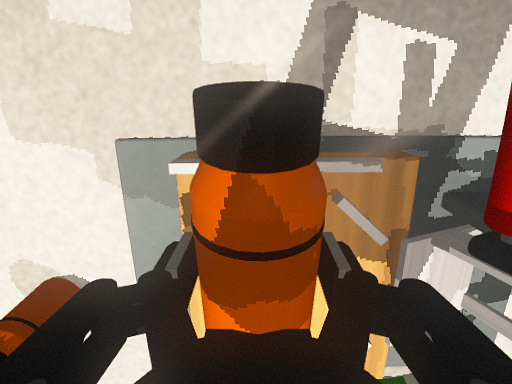

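Emit:
carry_out(plan="0 0 0.002 0 1;0 0 0.004 0 1;0 0 0.004 0 1")

```text
t: 20.87
ee_pos: [490.8, -110.3, 53.0]
tool_rot: [0.09, 0.996, 0.0, -0.002]
ft_force: [-17.2, 4.5, 31.8]
gripper_width: 60.6
```

Run:
```python
from look import *
look('18')
```

```text
tcp stand [-146.    48.3] 53.0 F [-17.2   4.5  31.8] w 60.6 t 20.8667
```

View pics/w18.png

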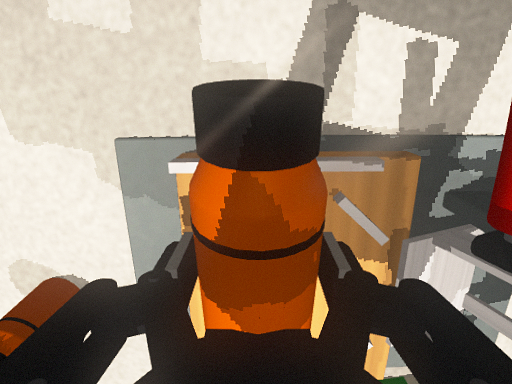

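View pics/c18.png

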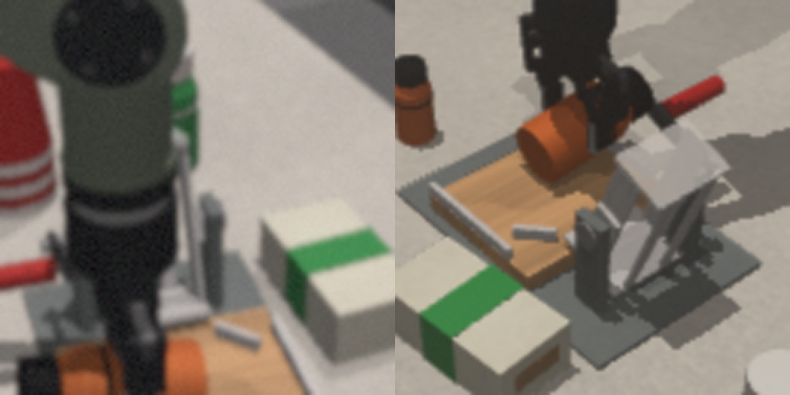

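Emit:
carry_out(plan="0 0 -0.002 0 1;0 0 -0.004 0 1;0 0 -0.005 0 0.6;0 0 -0.005 0 0.25;0 0 -0.005 0 0.15;0 0 -0.005 0 0.15")

```text
t: 21.52
ee_pos: [492.7, -110.8, 54.0]
tool_rot: [0.09, 0.996, -0.0, 0.0]
ft_force: [-0.3, -1.3, 0.9]
gripper_width: 72.6
```

Run:
```python
from look import *
look('19')
```

```text
tcp stand [-146.2   46.4] 54.0 F [-0.3 -1.3  0.9] w 72.6 t 21.5167
```

View pics/w19.png

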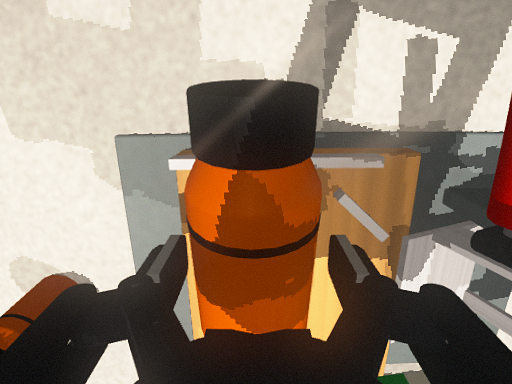

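View pics/c19.png

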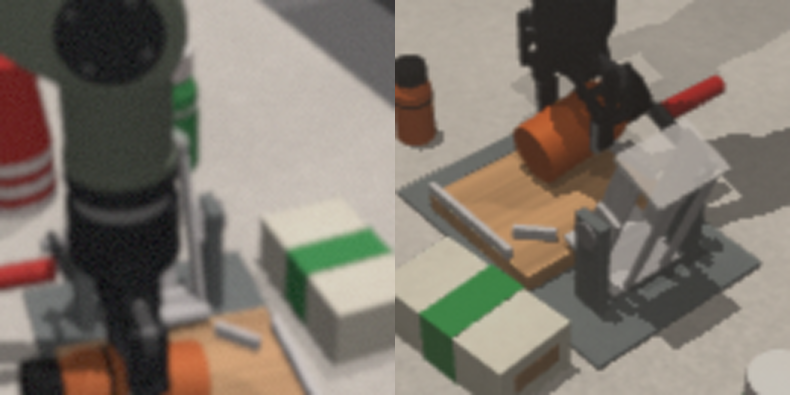

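Emit:
carry_out(plan="0.012 0 -0.002 0 0.15;0.025 0 -0.004 0 0.15;0.04 0 -0.006 0 0.15;0.055 0 -0.006 0 0.15;0.068 0 -0.006 0 0.15;0.071 0 -0.006 0 0.15;0.071 0 -0.006 0 0.15")

```text
t: 22.25
ee_pos: [421.7, -97.6, 59.8]
tool_rot: [0.09, 0.996, 0.0, -0.0]
ft_force: [-0.2, -0.1, -0.3]
gripper_width: 72.5
```

Run:
```python
from look import *
look('20')
```

```text
tcp stand [-145.4  118.6] 59.8 F [-0.2 -0.1 -0.3] w 72.5 t 22.25
```

View pics/w20.png

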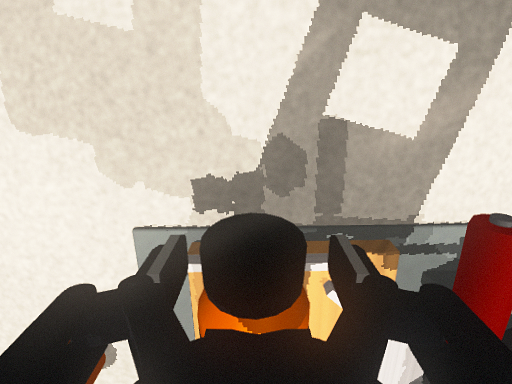

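View pics/c20.png

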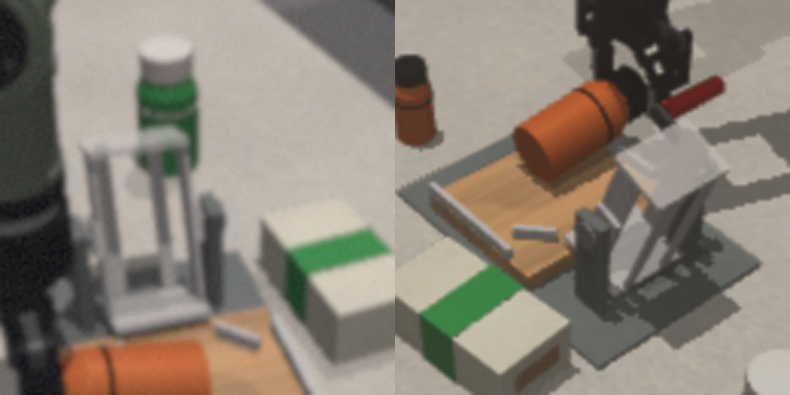

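```bash
sed -i 's/b=R.from_euler.*print("base front.*$/b=R.from_euler("YX",p[3:]).apply([[0,31,-65],[0,-31,-65],[0,26,65],[0,-26,65]])+p[:3]; print("base +y\/-y cap +y\/-y",b.round(0).tolist())/' fit3.py
python3 - <<'E'
from fit3 import *
f=np.load('fit.npy');ims=pickle.load(open('ims20.pkl','rb'))
fit3(ims,f,{'scene':(222,138,272,180),'side':(205,222,262,262)},[(-170,-120),(30,90),(40,90),(-.15,.15),(-1.7,-1.)],'pics/f20.png',vs=45)
E
```

```text
[-1.4845e+02  6.4880e+01  6.3210e+01  1.1000e-01 -1.5200e+00] deg 6.5 cost 0.249
base +y/-y cap +y/-y [[-152.0, 2.0, 29.0], [-145.0, -2.0, 90.0], [-151.0, 131.0, 41.0], [-145.0, 128.0, 92.0]]
```

View pics/f20.png

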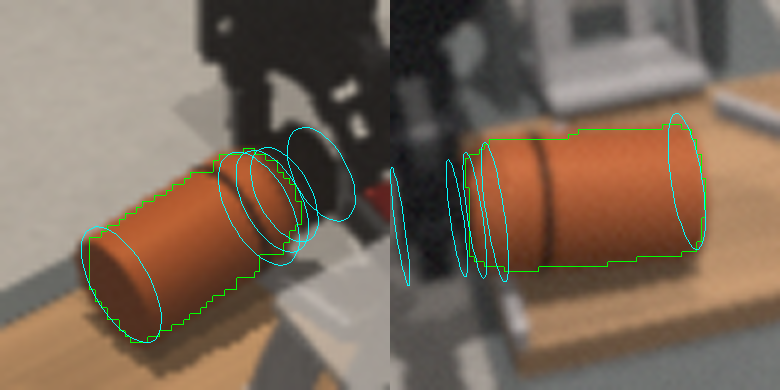

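Emit:
carry_out(plan="0.004 0 0 0 0.15;0.007 0 0 0 0.3;0.007 0 0 0 0.5;0.007 0 0 0 0.8;0.007 0 0 0 1;0.007 0 0 0 1;0.007 0 0 0 1", newtons=20)

```text
t: 22.98
ee_pos: [415.0, -96.5, 59.9]
tool_rot: [0.09, 0.996, 0.0, -0.001]
ft_force: [-4.4, -0.8, 3.4]
gripper_width: 50.5
```

Run:
```python
from look import *
look('21')
```

```text
tcp stand [-145.5  125.3] 59.9 F [-4.4 -0.8  3.4] w 50.5 t 22.9833
```

View pics/w21.png

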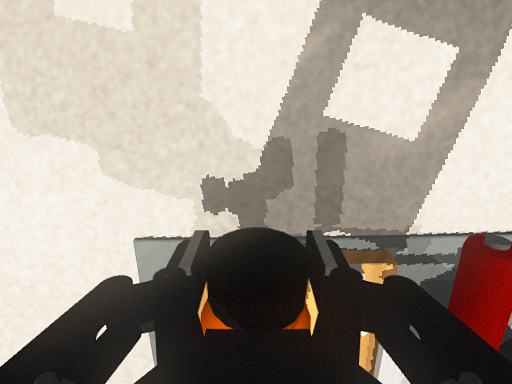

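Emit:
carry_out(plan="-0.001 0 -0.003 0 1;-0.002 0 -0.006 0 1;-0.0046 0 -0.011 0 1;-0.007 0 -0.016 0 1;-0.0098 0 -0.021 0 1;-0.0128 0 -0.0255 0 1;-0.0158 0 -0.03 0 1;-0.0158 0 -0.03 0 1")

```text
t: 23.8
ee_pos: [432.6, -99.9, 91.3]
tool_rot: [0.09, 0.996, -0.0, 0.001]
ft_force: [0.1, 0.9, -2.2]
gripper_width: 50.4
```

Run:
```python
from look import *
look('22')
```

```text
tcp stand [-145.8  107.4] 91.3 F [ 0.1  0.9 -2.2] w 50.4 t 23.8
```

View pics/c22.png

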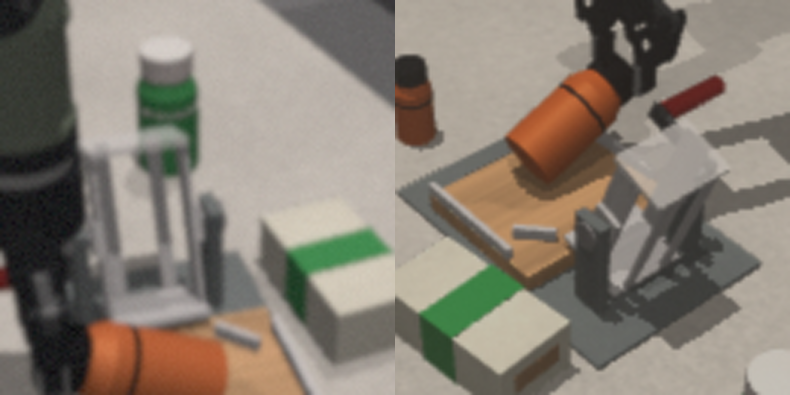

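Emit:
carry_out(plan="-0.0034 0 -0.0045 0 1;-0.007 0 -0.0085 0 1;-0.0107 0 -0.0127 0 1;-0.0145 0 -0.0167 0 1;-0.0187 0 -0.0205 0 1;-0.023 0 -0.0243 0 1;-0.0318 0 -0.031 0 1;-0.041 0 -0.037 0 1;-0.041 0 -0.037 0 1")

```text
t: 24.7
ee_pos: [474.5, -107.8, 128.9]
tool_rot: [0.09, 0.996, -0.001, 0.003]
ft_force: [1.2, -1.3, -2.7]
gripper_width: 51.1
```

Run:
```python
from look import *
look('23')
```

```text
tcp stand [-146.4   64.9] 128.9 F [ 1.2 -1.3 -2.7] w 51.1 t 24.7
```

View pics/c23.png

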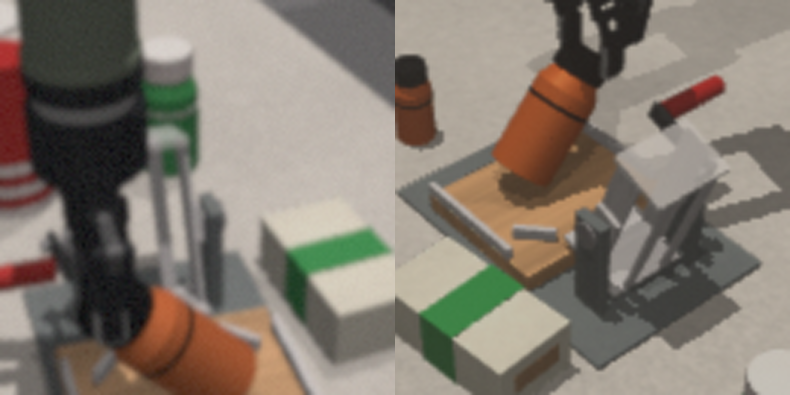

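Emit:
carry_out(plan="-0.005 0 -0.0015 0 1;-0.01 0 -0.0035 0 1;-0.015 0 -0.006 0 1;-0.0204 0 -0.0078 0 1;-0.0258 0 -0.0095 0 1;-0.031 0 -0.011 0 1;-0.0365 0 -0.0122 0 1;-0.042 0 -0.0132 0 1;-0.042 0 -0.0132 0 1")

```text
t: 25.6
ee_pos: [514.3, -114.8, 140.7]
tool_rot: [0.09, 0.996, -0.0, 0.001]
ft_force: [0.3, -0.4, -2.3]
gripper_width: 50.5
```

Run:
```python
from look import *
look('24')
```

```text
tcp stand [-146.5   24.4] 140.7 F [ 0.3 -0.4 -2.3] w 50.5 t 25.6
```

View pics/c24.png

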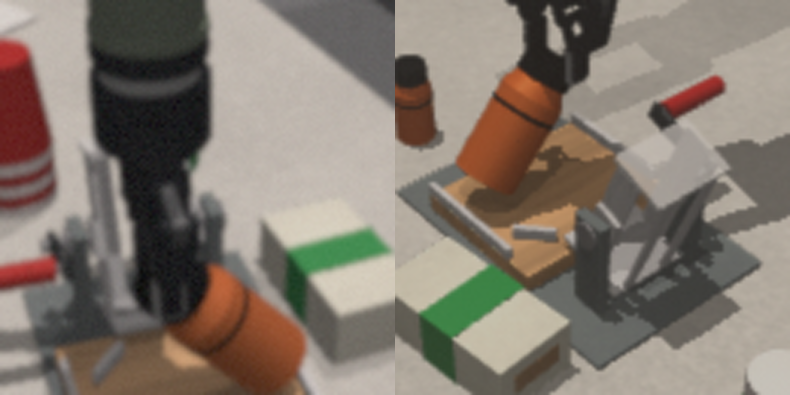

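Emit:
carry_out(plan="-0.008 0 -0.01 0 1;-0.02 0 -0.02 0 1;-0.03 0 -0.02 0 1;-0.035 0 -0.02 0 1;0.006 0 -0.02 0 1;0.047 0 -0.02 0 1;0.088 0 -0.02 0 1;0.088 0 -0.02 0 1;0.088 0 -0.02 0 1")

```text
t: 26.5
ee_pos: [421.5, -96.6, 157.5]
tool_rot: [0.09, 0.996, 0.001, -0.003]
ft_force: [0.4, 0.3, -3.8]
gripper_width: 50.8
```

Run:
```python
from look import *
look('25')
```

```text
tcp stand [-144.5  119. ] 157.5 F [ 0.4  0.3 -3.8] w 50.8 t 26.5
```

View pics/c25.png

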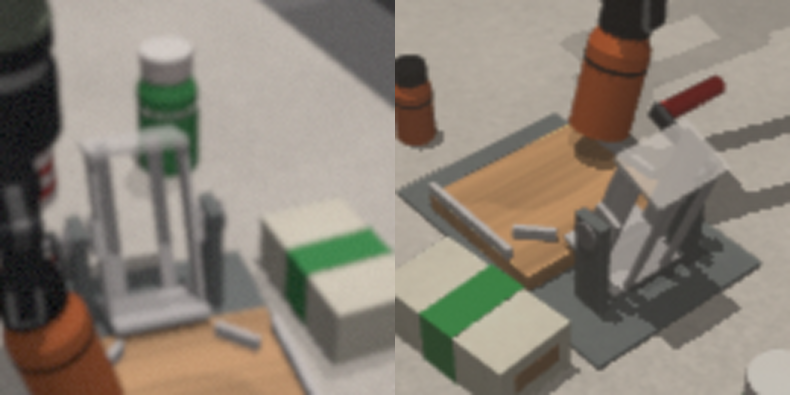

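Emit:
carry_out(plan="-0.005 0 0 0 1;-0.015 0 0 0 1;-0.03 0 0 0 1;-0.046 0 0 0 1;-0.058 0 0 0 1;-0.065 0 0 0 1;-0.03 0 0 0 1;0.006 0 0 0 1;0.006 0 0 0 1;0.006 0 0 0 1")

```text
t: 27.48
ee_pos: [418.1, -96.4, 158.6]
tool_rot: [0.09, 0.996, 0.001, -0.002]
ft_force: [1.3, -0.7, -2.4]
gripper_width: 50.5
```

Run:
```python
from look import *
look('26')
```

```text
tcp stand [-144.9  122.3] 158.6 F [ 1.3 -0.7 -2.4] w 50.5 t 27.4833
```

View pics/c26.png

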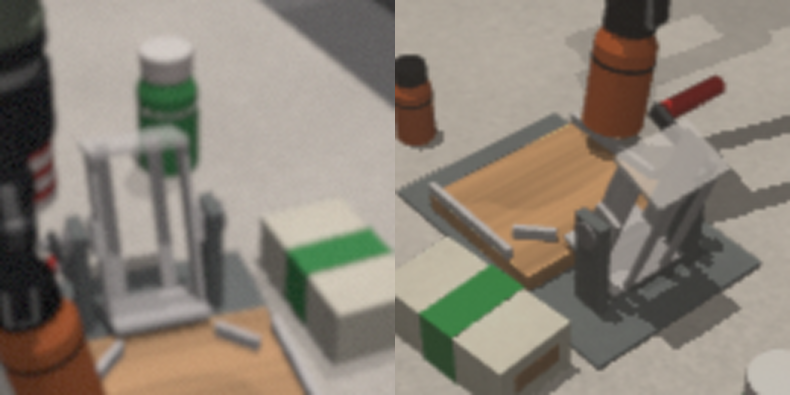

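Emit:
carry_out(plan="-0.004 0 0 0 1;-0.012 0 0 0 1;-0.024 0 0 0 1;-0.038 0 0 0 1;-0.053 0 0 0 1;-0.068 0 0 0 1;-0.083 0 0 0 1;-0.096 0 0 0 1;-0.106 0 0 0 1;-0.112 0 0 0 1")

```text
t: 28.47
ee_pos: [532.6, -118.1, 160.2]
tool_rot: [0.09, 0.996, -0.0, 0.001]
ft_force: [-1.0, -1.0, -3.6]
gripper_width: 50.5
```

Emit:
carry_out(plan="-0.006 0.002 0 0 1;-0.008 0.004 0.004 0 1;-0.008 0.005 0.009 0 1;-0.008 0.005 0.013 0 1;-0.008 0.005 0.013 0 1")

```text
t: 28.88
ee_pos: [537.5, -113.4, 145.5]
tool_rot: [0.09, 0.996, 0.0, -0.002]
ft_force: [-1.7, 0.9, -3.1]
gripper_width: 50.5
```

Run:
```python
from look import *
from fit3 import *
ims=look('27'); f=np.load('fit.npy')
fit3(ims,f,{'scene':(210,120,265,190),'side':(225,200,300,280)},[(-175,-110),(-30,30),(70,130),(-.3,.3),(-.4,.4)],'pics/f27.png',vs=45)
```

```text
tcp stand [-141.     1.8] 145.5 F [-1.7  0.9 -3.1] w 50.5 t 28.8833
[-146.5   -10.6    90.99   -0.29   -0.24] deg -16.8 cost 0.475
base +y/-y cap +y/-y [[-126.0, 4.0, 23.0], [-130.0, -56.0, 38.0], [-163.0, 30.0, 145.0], [-167.0, -20.0, 157.0]]
```

View pics/f27.png

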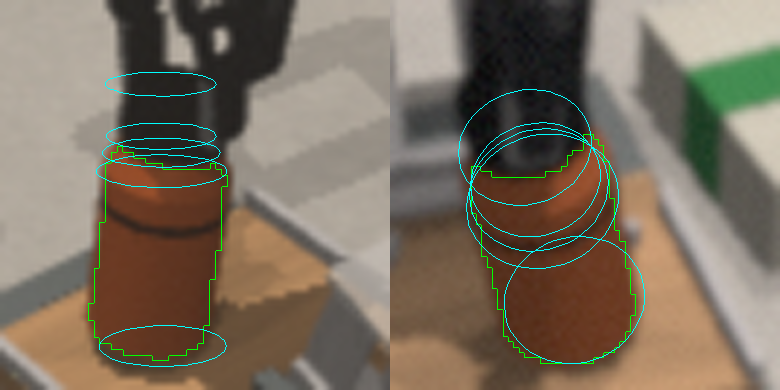

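View pics/c27.png

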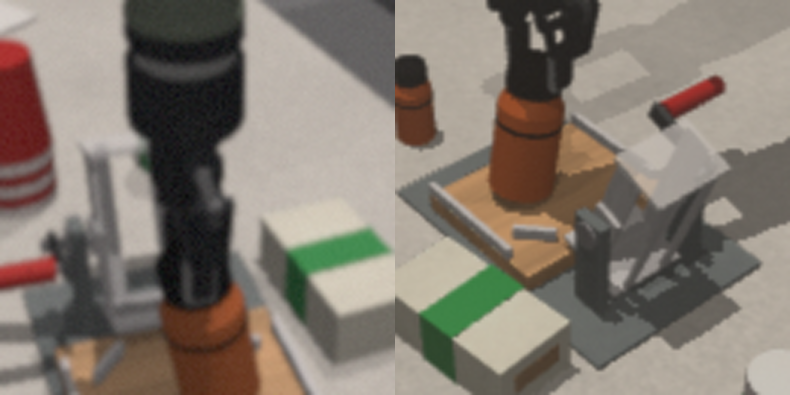

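Emit:
carry_out(plan="0 0 0.003 0 1;0 0 0.006 0 1;0 0 0.006 0 1")

```text
t: 29.28
ee_pos: [539.3, -114.3, 141.3]
tool_rot: [0.09, 0.996, -0.0, 0.0]
ft_force: [-0.3, -0.1, -3.5]
gripper_width: 50.3
```

Emit:
carry_out(plan="0 0 0.002 0 1;0 0 0.004 0 1;0 0 0.004 0 1")

```text
t: 29.53
ee_pos: [542.1, -114.9, 140.7]
tool_rot: [0.09, 0.996, -0.001, 0.004]
ft_force: [-0.7, 0.0, 8.3]
gripper_width: 50.3
```

Emit:
carry_out(plan="0 0 0.002 0 1;0 0 0.003 0 1;0 0 0.003 0 1;0 0 0.003 0 1")

```text
t: 29.87
ee_pos: [544.4, -115.6, 140.2]
tool_rot: [0.09, 0.996, -0.001, 0.006]
ft_force: [1.0, 0.4, 14.9]
gripper_width: 50.6
```

Run:
```python
from look import *
look('28')
```

```text
tcp stand [-142.    -5.3] 140.2 F [ 1.   0.4 14.9] w 50.6 t 29.8667
```

View pics/c28.png

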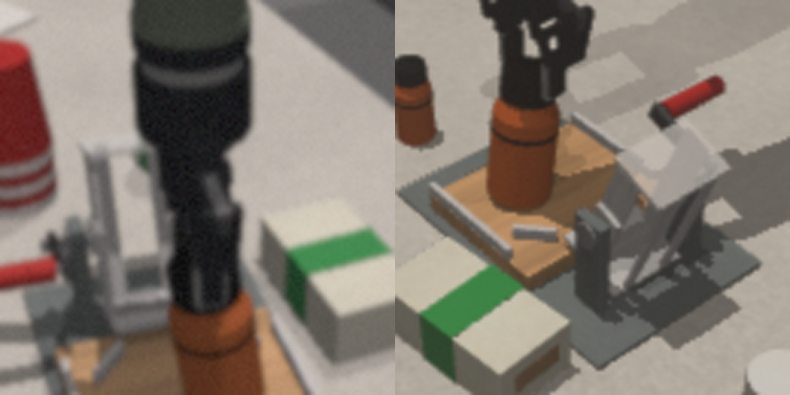

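Emit:
carry_out(plan="0 0 -0.002 0 1;0 0 -0.002 0 0.5;0 0 -0.002 0 0.3;0 0 -0.002 0 0.15;0 0 -0.002 0 0.05;0 0 -0.02 0 0;0 0 -0.05 0 0;0 0 -0.08 0 0;0 0 -0.08 0 0")

```text
t: 30.77
ee_pos: [542.9, -115.5, 220.6]
tool_rot: [0.09, 0.996, -0.002, 0.006]
ft_force: [0.6, 0.4, 1.2]
gripper_width: 85.6
```

Run:
```python
from look import *
look('29'); f=np.load('fit.npy')
a=np.radians(20)
go(S(f[:2],f[2],(-65*np.cos(a),118,200))[0],f[2]-np.pi/2); go(S(f[:2],f[2],(-65*np.cos(a),118,200))[0],f[2]+np.pi/2)
for n in ('side','scene'): print([d for d in ctrl.spot_point(n,'bottle_mid')], ctrl.spot_point(n,'crank_grip'))
```

```text
tcp stand [-142.2   -3.9] 220.6 F [0.6 0.4 1.2] w 85.6 t 30.7667
shift [0.1182 0.0794 0.0138] turn 3.134 tool z [-0.001  0.    -1.   ] pos [ 538.8 -114.   213.8] t 30.9167 q [-0.37  0.17  1.62  0.    1.35 -1.76]
shift [0.1182 0.0794 0.0138] turn -0.008 tool z [-0.001  0.    -1.   ] pos [ 538.8 -114.   213.8] t 30.9167 q [-0.37  0.17  1.62  0.    1.35 -1.76]
[{'centre': [567.7, -114.1, 85.6], 'p': 0.9}, {'centre': [729.0, -279.4, 88.2], 'p': 0.72}, {'centre': [536.4, -288.3, 45.9], 'p': 0.56}] [{'centre': [440.6, -15.4, 110.5], 'p': 0.66}]
[{'centre': [562.4, -116.5, 87.4], 'p': 0.93}, {'centre': [537.2, -288.0, 44.8], 'p': 0.87}, {'centre': [725.6, -277.4, 91.8], 'p': 0.7}] [{'centre': [439.0, -14.1, 116.5], 'p': 0.72}]
```

View pics/c29.png

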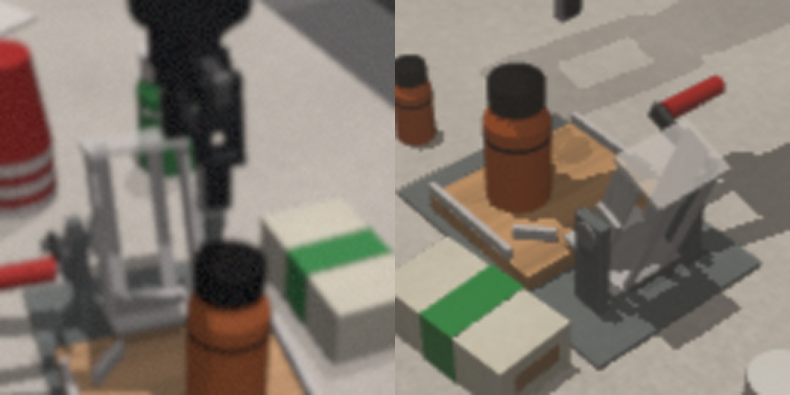

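Emit:
carry_out(plan="0.028 0.018 0 0 0;0.058 0.038 0 0 0;0.088 0.059 0 0 0;0.122 0.079 0.01 0 0;0.122 0.079 0.04 0 0;0.122 0.079 0.07 0 0;0.122 0.079 0.095 0 0;0.122 0.079 0.115 0 0;0.122 0.079 0.119 0 0;0.122 0.079 0.119 0 0", newtons=40)

```text
t: 31.95
ee_pos: [431.2, -13.9, 93.1]
tool_rot: [0.09, 0.996, 0.0, -0.003]
ft_force: [0.6, -0.9, 0.5]
gripper_width: 85.8
```

Run:
```python
from look import *
look('30')
```

```text
tcp stand [-61.4 123.7] 93.1 F [ 0.6 -0.9  0.5] w 85.8 t 31.95
```

View pics/w30.png

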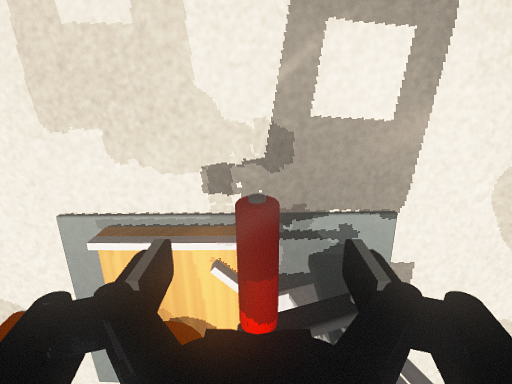

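View pics/c30.png

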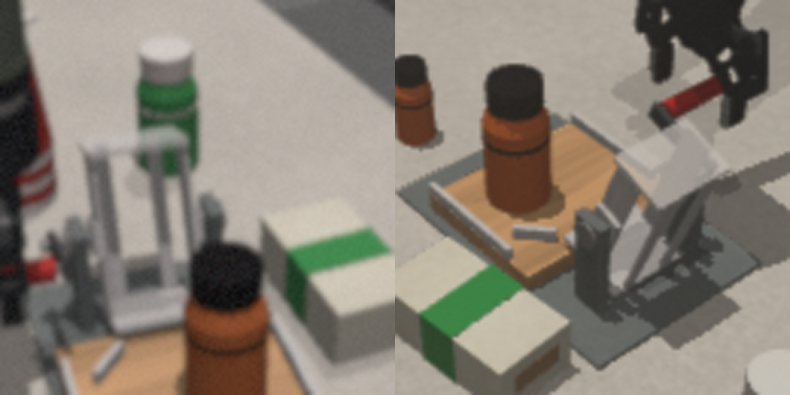

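Emit:
carry_out(plan="0 0 0 0 0.4;0 0 0 0 0.8;0 0 0 0 1;0 0 0 0 1;0 0 0 0 1;0 -0.0012 0.0055 0 1;0 -0.0024 0.011 0 1;0 -0.0032 0.0165 0 1;0 -0.004 0.022 0 1;0 -0.004 0.024 0 1")

```text
t: 32.93
ee_pos: [433.6, -18.5, 71.3]
tool_rot: [0.09, 0.996, 0.0, 0.001]
ft_force: [-4.3, 1.6, 21.7]
gripper_width: 18.8
```

Run:
```python
from look import *
look('31')
```

```text
tcp stand [-65.5 120.5] 71.3 F [-4.3  1.6 21.7] w 18.8 t 32.9333
```

View pics/c31.png

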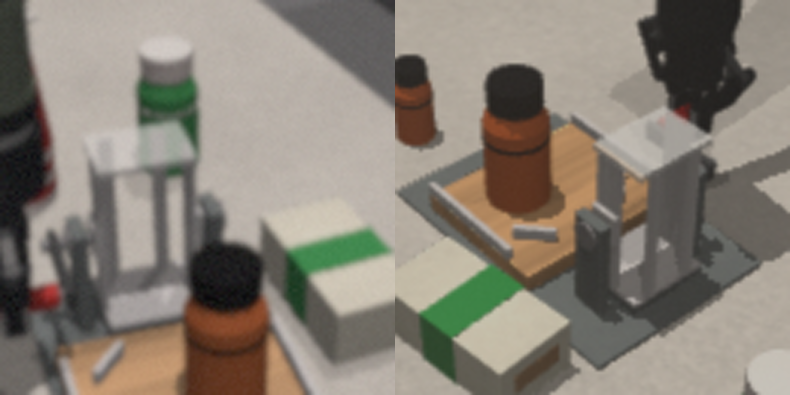

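Emit:
carry_out(plan="0 0 -0.003 0 1;0 0 -0.003 0 0.5;0 0 -0.003 0 0.2;0 0 -0.003 0 0;0 0 -0.03 0 0;0 0 -0.07 0 0;0 0 -0.11 0 0;0 0 -0.145 0 0;0 -0.02 -0.15 0.12 0;0 -0.04 -0.15 0.24 0")

```text
t: 33.92
ee_pos: [427.3, -58.2, 224.6]
tool_rot: [0.21, 0.978, -0.0, 0.003]
ft_force: [-0.1, -0.2, 0.0]
gripper_width: 85.3
```

Run:
```python
from look import *
f=np.load('fit.npy'); b=np.array([565,-115.3]); print(ST(f[:2],f[2],b))
go(S(f[:2],f[2],(-175,-25,225))[0],f[2])
cv2.imwrite('pics/s32.png',cv2.resize(ctrl.camera('scene')[110:250,170:350],None,fx=4,fy=4))
```

```text
[-138.20247353  -25.62189124]
shift [-0.1575 -0.0312  0.0007] turn 1.32 tool z [ 0.007 -0.002 -1.   ] pos [427.3 -58.2 224.6] t 33.9167 q [-0.34 -0.11  1.89  0.    1.36 -1.48]
```

View pics/s32.png

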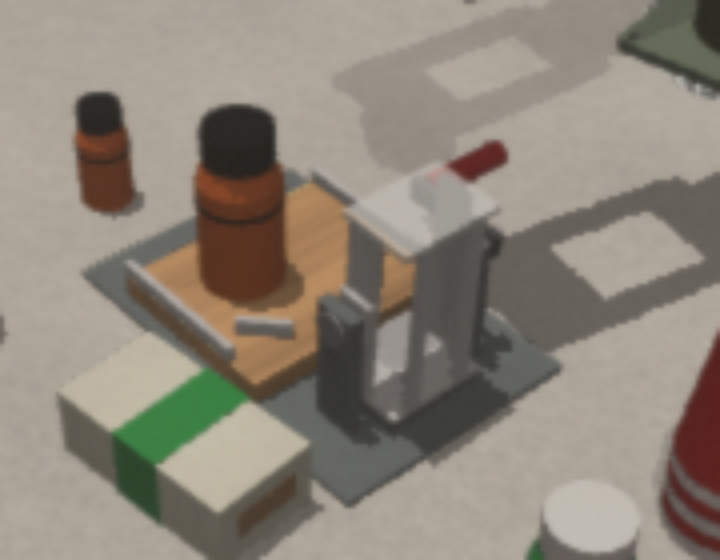

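Emit:
carry_out(plan="-0.02 -0.004 0 0.12 0;-0.05 -0.01 0 0.24 0;-0.08 -0.016 0 0.36 0;-0.11 -0.022 0 0.48 0;-0.14 -0.028 0 0.6 0;-0.157 -0.031 0 0.72 0;-0.157 -0.031 0 0.84 0;-0.157 -0.031 0 0.96 0;-0.157 -0.031 0 1.08 0;-0.157 -0.031 0 1.2 0")

```text
t: 34.8
ee_pos: [555.3, -149.7, 219.5]
tool_rot: [0.726, 0.687, -0.001, -0.002]
ft_force: [0.2, 0.2, 0.1]
gripper_width: 85.4
```

Emit:
carry_out(plan="0 0 0 0.12 0;0 0 0 0.12 0;0 0 0 0.12 0")

```text
t: 35.05
ee_pos: [555.4, -149.7, 220.1]
tool_rot: [0.763, 0.646, -0.0, -0.001]
ft_force: [-0.7, -0.0, 0.3]
gripper_width: 85.6
```

Run:
```python
from look import *
ims=look('33'); f=np.load('fit.npy'); c=cams(ims)
b=ST(f[:2],f[2],[565,-115.3]); im=ims['wrist']
for ring in surf(f,b[0],b[1],90,0): cv2.polylines(im,[pj(c['wrist'],ring).astype(np.int32)],True,(255,255,0),1)
pts=S(f[:2],f[2],[(-47,-90,25),(-47,90,25),(-20,-36,165),(-20,36,165),(-34,-36,24),(-34,36,24),(0,56,106),(0,-56,106)])
for u in pj(c['wrist'],pts): cv2.circle(im,tuple(int(v) for v in u),3,(0,255,0),-1)
cv2.imwrite('pics/w33o.png',im); go(S(f[:2],f[2],(b[0],b[1],225))[0],f[2])
print(ctrl.spot_point('wrist','bottle_mid'))
```

```text
tcp stand [-173.8  -22.1] 220.1 F [-0.7 -0.   0.3] w 85.6 t 35.05
shift [ 0.0357  0.0032 -0.0042] turn 0.005 tool z [-0.001  0.    -1.   ] pos [ 555.8 -150.   220.8] t 35.2 q [-0.41  0.22  1.55  0.    1.37 -0.25]
[{'centre': [729.9, -277.2, 91.2], 'p': 0.91}, {'centre': [541.0, -285.0, 41.9], 'p': 0.79}]
```

View pics/w33o.png

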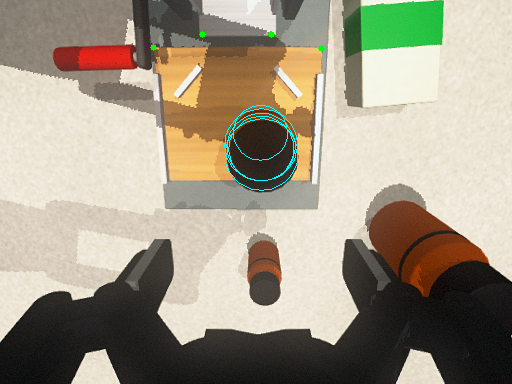

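Emit:
carry_out(plan="0.018 0.0016 0 0.005 0;0.0357 0.0032 0 0.005 0;0.0357 0.0032 0.03 0.005 0;0.0357 0.0032 0.06 0.005 0;0.0357 0.0032 0.09 0.005 0;0.0357 0.0032 0.108 0.005 0;0.0357 0.0032 0.118 0.005 0;0.0357 0.0032 0.121 0.005 0;0.0357 0.0032 0.121 0.005 0;0.0357 0.0032 0.121 0.005 0.3", newtons=35)

```text
t: 36.08
ee_pos: [566.5, -116.0, 101.7]
tool_rot: [0.766, 0.643, 0.001, 0.001]
ft_force: [0.0, 0.4, 1.4]
gripper_width: 75.6
```

Emit:
carry_out(plan="0 0 0 0 0.4;0 0 0 0 0.7;0 0 0 0 1;0 0 0 0 1;0 0 0 0 1;0 0 -0.002 0 1;0 0 -0.002 0 1")

```text
t: 36.67
ee_pos: [565.6, -115.6, 102.7]
tool_rot: [0.766, 0.643, 0.0, 0.0]
ft_force: [-1.6, 0.7, 2.8]
gripper_width: 59.5
```

Run:
```python
from look import *
look('34')
f=np.load('fit.npy');go(S(f[:2],f[2],(-85,0,98))[0],f[2])
```

```text
tcp stand [-138.4  -26.2] 102.7 F [-1.6  0.7  2.8] w 59.5 t 36.6667
shift [ 0.0534 -0.0264  0.0047] turn -0.002 tool z [ 0.001 -0.    -1.   ] pos [ 565.6 -115.6  102.7] t 36.8167 q [-0.35  0.35  1.65  0.    1.14 -0.18]
```

View pics/c34.png

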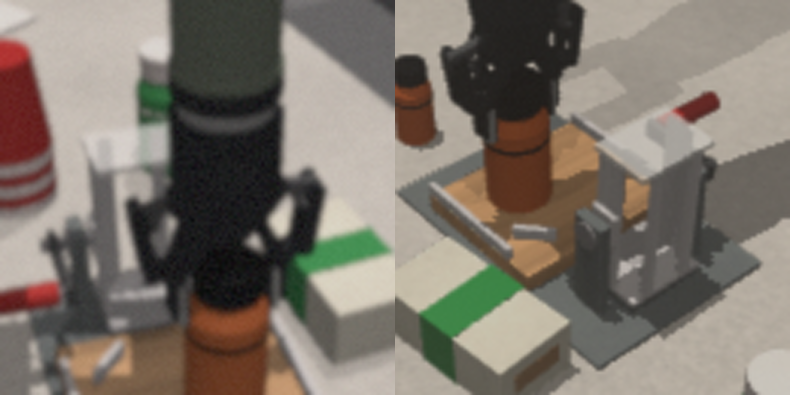

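Emit:
carry_out(plan="0 0 -0.002 0 1;0 0 -0.003 0 1;0 0 -0.003 0 1")

```text
t: 37.07
ee_pos: [564.8, -115.3, 104.6]
tool_rot: [0.766, 0.643, -0.0, -0.001]
ft_force: [-0.5, -0.2, -3.0]
gripper_width: 59.7
```

Emit:
carry_out(plan="0.008 -0.005 0 0 1;0.018 -0.012 0 0 1;0.03 -0.019 0 0 1;0.042 -0.025 0 0 1;0.053 -0.0265 0 0 1;0.064 -0.0265 0 0 1;0.072 -0.0265 0 0 1;0.075 -0.0265 0 0 1;0.075 -0.0265 0 0 1")

```text
t: 37.82
ee_pos: [552.8, -36.1, 105.3]
tool_rot: [0.766, 0.643, 0.0, 0.0]
ft_force: [0.3, 0.0, -3.2]
gripper_width: 59.5
```

Run:
```python
from look import *
look('35')
f=np.load('fit.npy');go(S(f[:2],f[2],(-25,0,102))[0],f[2])
```

```text
tcp stand [-62.2   0.1] 105.3 F [ 0.3  0.  -3.2] w 59.5 t 37.8167
shift [0.0387 0.     0.0032] turn -0.002 tool z [ 0. -0. -1.] pos [552.5 -37.4 105.2] t 37.9667 q [-0.22  0.3   1.71 -0.    1.13 -0.05]
```

View pics/c35.png

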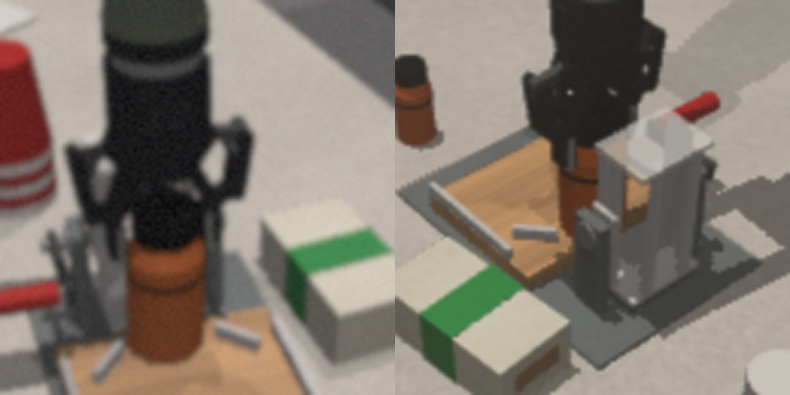

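View pics/w35.png

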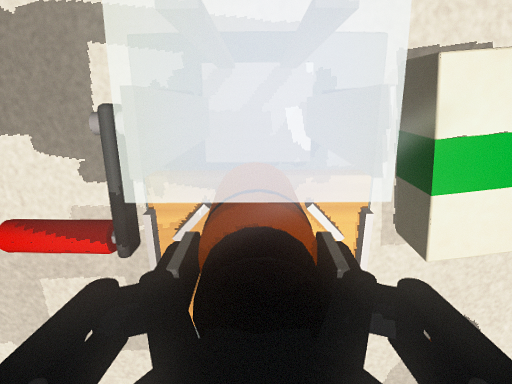

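Emit:
carry_out(plan="0 0 0.0015 0 1;0.005 0 0.0015 0 1;0.01 0 0.0015 0 1;0.016 0 0.0015 0 1;0.022 0 0.0015 0 1;0.028 0 0.0015 0 1;0.033 0 0.0015 0 1;0.0345 0 0.0015 0 1;0.0345 0 0.0015 0 1")

```text
t: 38.72
ee_pos: [558.3, -2.8, 103.8]
tool_rot: [0.766, 0.643, -0.0, 0.0]
ft_force: [0.2, -0.4, -2.4]
gripper_width: 59.3
```

Run:
```python
from look import *
look('36')
```

```text
tcp stand [-28.5   0.3] 103.8 F [ 0.2 -0.4 -2.4] w 59.3 t 38.7167
```

View pics/c36.png

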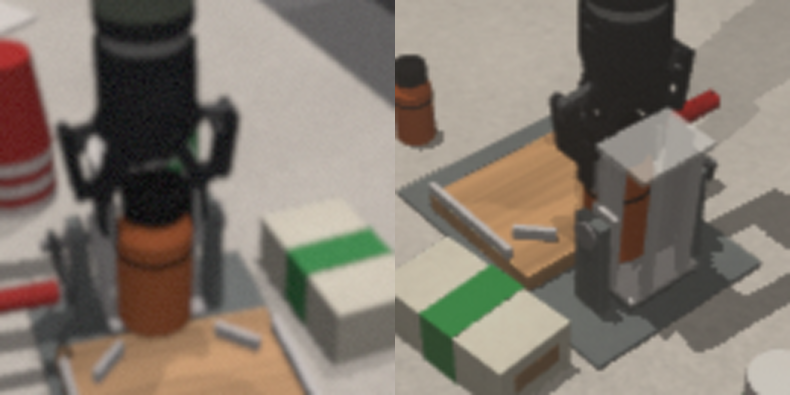

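Emit:
carry_out(plan="0 0 0.001 0 1;0 0 0.002 0 1;0 0 0.002 0 1")

```text
t: 39.12
ee_pos: [558.5, -3.2, 103.3]
tool_rot: [0.766, 0.642, 0.0, 0.0]
ft_force: [-3.6, -0.3, 6.2]
gripper_width: 59.5
```

Emit:
carry_out(plan="0 0 -0.0008 0 1;0 0 -0.0008 0 0.5;0 0 -0.0008 0 0.3;0 0 -0.0008 0 0.2;0 0 -0.0008 0 0.15;0 0 -0.0008 0 0.15")

```text
t: 39.62
ee_pos: [558.7, -3.2, 102.4]
tool_rot: [0.766, 0.643, 0.0, 0.0]
ft_force: [0.1, -0.3, -0.4]
gripper_width: 72.5
```

Run:
```python
from look import *
look('37')
```

```text
tcp stand [-28.9  -0.1] 102.4 F [ 0.1 -0.3 -0.4] w 72.5 t 39.6167
```

View pics/c37.png

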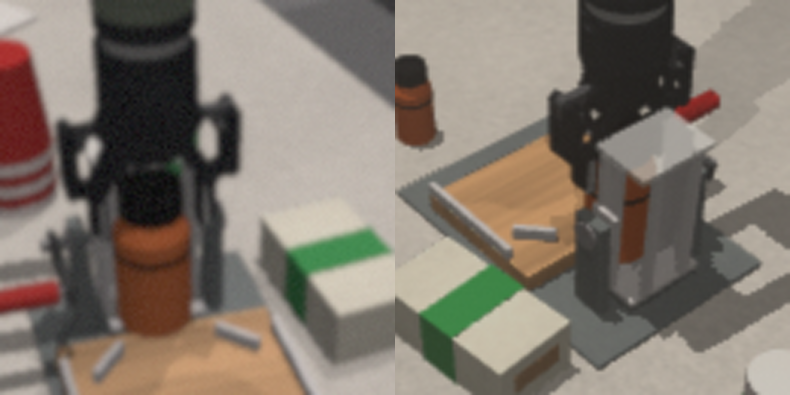

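Emit:
carry_out(plan="-0.01 0 0 0 0.15;-0.025 0 0 0 0.15;-0.042 0 0 0 0.15;-0.054 0 0 0 0.3;-0.054 0 0 0 0.7;-0.054 0 0.002 0 1;-0.054 0 0.004 0 1;-0.054 0 0.004 0 1;-0.054 0 0.004 0 1;-0.054 0 0.004 0 1")

```text
t: 40.6
ee_pos: [548.8, -55.6, 98.4]
tool_rot: [0.766, 0.643, -0.0, -0.0]
ft_force: [0.3, 0.4, 0.4]
gripper_width: -0.1
```

Run:
```python
from look import *
look('38')
f=np.load('fit.npy');go(S(f[:2],f[2],(-39,0,97))[0],f[2])
for n in ('side','scene'): print([(d['p'],ST(f[:2],f[2],d['centre']).round(1),d['centre'][2]) for d in ctrl.spot_point(n,'bottle_mid')])
```

```text
tcp stand [-82.2   0.6] 98.4 F [0.3 0.4 0.4] w -0.1 t 40.6
shift [0.0434 0.0003 0.0015] turn -0.001 tool z [ 0.  0. -1.] pos [549.  -55.9  98.5] t 40.75 q [-0.26  0.3   1.72  0.    1.12 -0.08]
[(0.91, array([-271.2, -217.7]), 87.6), (0.83, array([-310.5,  -32.4]), 43.9), (0.71, array([-28.1,   1.1]), 87.2)]
[(0.91, array([-28.4,   1. ]), 89.4), (0.83, array([-272.6, -214. ]), 88.2), (0.74, array([ -27.5, -163.9]), 27.3), (0.72, array([-309.9,  -30.6]), 41.1)]
```

View pics/c38.png

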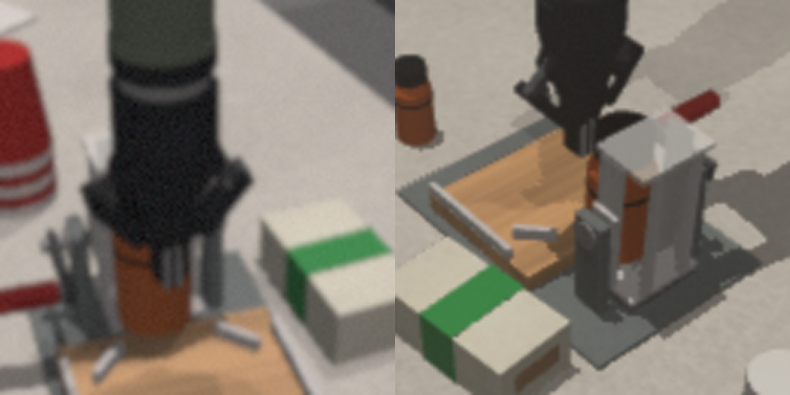

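Emit:
carry_out(plan="0.005 0 0 0 1;0.01 0 0.0003 0 1;0.013 0 0.0006 0 1;0.016 0 0.0009 0 1;0.019 0 0.0012 0 1;0.022 0 0.0015 0 1;0.022 0 0.0015 0 1")

```text
t: 41.43
ee_pos: [553.0, -34.1, 97.2]
tool_rot: [0.766, 0.643, 0.0, 0.0]
ft_force: [0.4, -2.1, 1.7]
gripper_width: -0.3
```

Run:
```python
from look import *
look('39')
f=np.load('fit.npy')
for n in ('side','scene'): print([(d['p'],ST(f[:2],f[2],d['centre']).round(1),d['centre'][2]) for d in ctrl.spot_point(n,'bottle_mid') if d['centre'][1]>-100])
```

```text
tcp stand [-60.2   0.2] 97.2 F [ 0.4 -2.1  1.7] w -0.3 t 41.4333
[(0.89, array([-18.9,   1. ]), 89.6)]
[(0.61, array([-18.8,   1.5]), 89.5)]
```

View pics/c39.png

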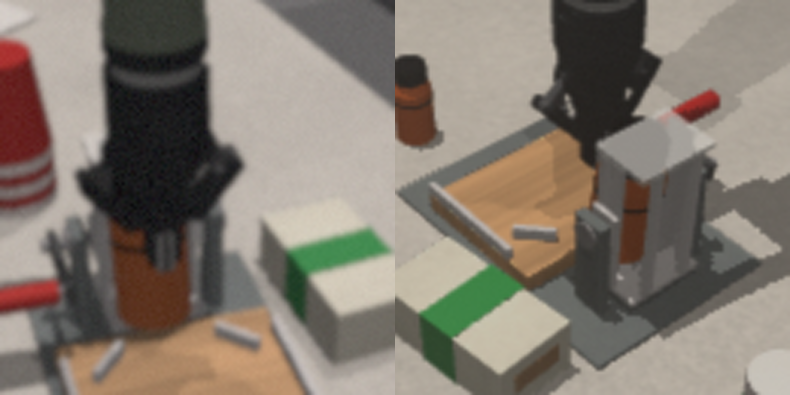

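Emit:
carry_out(plan="0.003 0 0 0 1;0.006 0 0 0 1;0.009 0 0 0 1;0.012 0 0 0 1;0.015 0 0 0 1;0.018 0 0 0 1;0.02 0 0 0 1;0.02 0 0 0 1")

```text
t: 42.35
ee_pos: [555.6, -14.5, 96.3]
tool_rot: [0.766, 0.643, -0.001, -0.001]
ft_force: [-0.4, -4.0, -1.5]
gripper_width: -0.1
```

Emit:
carry_out(plan="0.001 0 0 0 1;0.002 0 0 0 1;0.002 0 0 0 1")

```text
t: 42.6
ee_pos: [556.3, -12.9, 96.8]
tool_rot: [0.766, 0.643, -0.0, -0.0]
ft_force: [-0.0, -4.8, -2.6]
gripper_width: -0.2
```

Run:
```python
from look import *
look('40')
f=np.load('fit.npy')
for n in ('side','scene'): print([(d['p'],ST(f[:2],f[2],d['centre']).round(1),d['centre'][2]) for d in ctrl.spot_point(n,'bottle_mid') if d['centre'][1]>-100])
```

```text
tcp stand [-38.8   0.6] 96.8 F [-0.  -4.8 -2.6] w -0.2 t 42.6
[(0.87, array([2.5, 3.4]), 87.8)]
[]
```

View pics/c40.png

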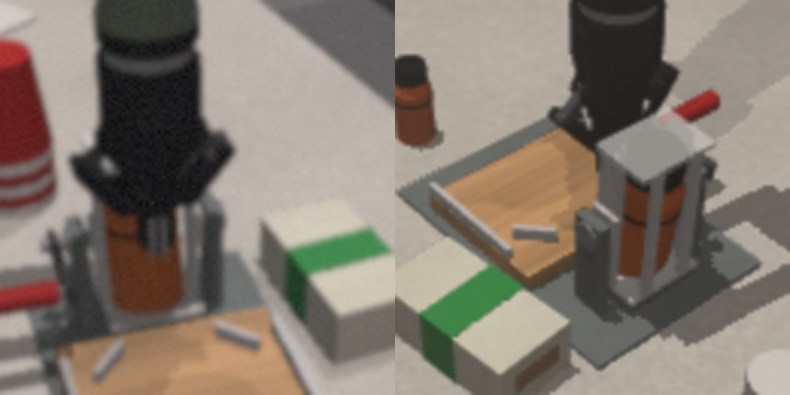

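Emit:
carry_out(plan="0.0015 0 0 0 1;0.003 0 0 0 1;0.003 0 0 0 1")

```text
t: 43.1
ee_pos: [557.1, -10.0, 97.0]
tool_rot: [0.766, 0.643, -0.0, 0.0]
ft_force: [-1.3, -4.3, -3.6]
gripper_width: 0.3
```

Run:
```python
from look import *
look('41')
f=np.load('fit.npy')
for n in ('side','scene'): print([(d['p'],ST(f[:2],f[2],d['centre']).round(1),d['centre'][2]) for d in ctrl.spot_point(n,'bottle_mid') if d['centre'][1]>-100])
```

```text
tcp stand [-35.9   0.3] 97.0 F [-1.3 -4.3 -3.6] w 0.3 t 43.1
[(0.9, array([ 4.5, -0.8]), 88.7)]
[(0.61, array([4. , 1.9]), 87.9)]
```

View pics/c41.png

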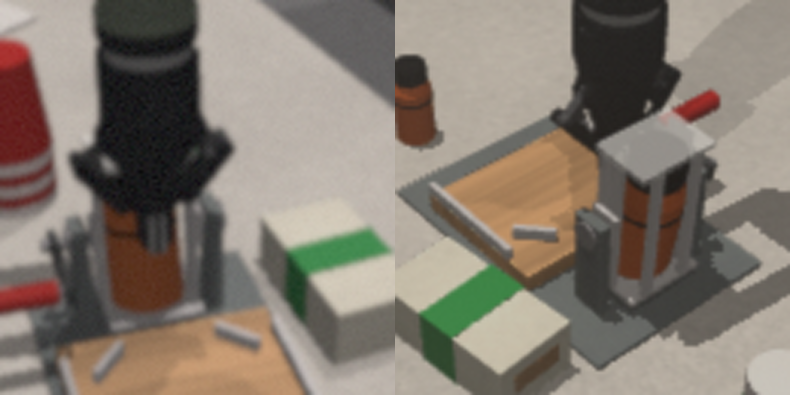

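Emit:
carry_out(plan="0.0015 0 0 0 1;0.003 0 0 0 1;0.003 0 0 0 1")

```text
t: 43.6
ee_pos: [557.8, -9.3, 97.0]
tool_rot: [0.766, 0.643, -0.001, 0.002]
ft_force: [-0.1, -11.0, -4.8]
gripper_width: -0.2
```

Run:
```python
from look import *
ims=look('42'); f=np.load('fit.npy'); c=cams(ims)
for n in ('side','scene'): print([(d['p'],ST(f[:2],f[2],d['centre']).round(1),d['centre'][2]) for d in ctrl.spot_point(n,'bottle_mid') if d['centre'][1]>-100])
t=[]
for n,(x0,y0,w) in {'side':(210,145,80),'scene':(245,140,80)}.items():
    im=cv2.resize(ims[n][y0:y0+w,x0:x0+w],(395,395),interpolation=cv2.INTER_CUBIC)
    for ring in surf(f,3,0,89,0): cv2.polylines(im,[((pj(c[n],ring)-[x0,y0]+.5)*395/w).astype(np.int32)],True,(255,255,0),1)
    t.append(im)
cv2.imwrite('pics/f42.png',np.hstack(t))
```

```text
tcp stand [-35.   -0.3] 97.0 F [ -0.1 -11.   -4.8] w -0.2 t 43.6
[(0.9, array([7.1, 1.2]), 88.1), (0.53, array([-62.5, 116.6]), 91.2)]
[(0.8, array([6.7, 3. ]), 90.6)]
```

View pics/f42.png

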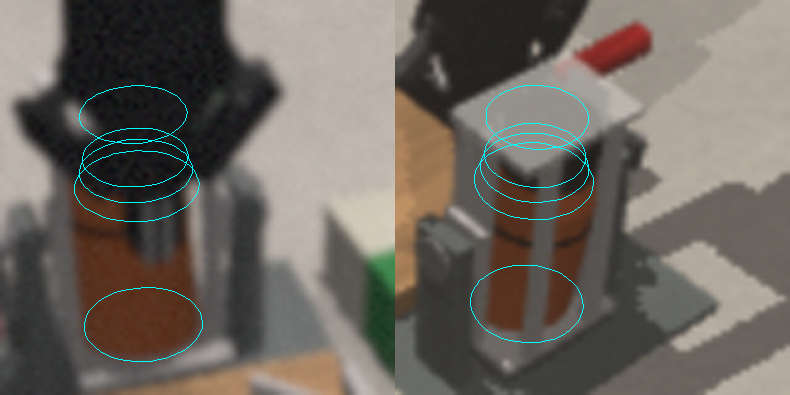

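Emit:
carry_out(plan="-0.012 0 0 0 1;-0.04 0 0 0 1;-0.06 0 -0.03 0.08 0.5;-0.06 0 -0.07 0.2 0;-0.06 0 -0.1 0.32 0;-0.05 -0.03 -0.11 0.44 0;-0.04 -0.06 -0.11 0.56 0;-0.03 -0.09 -0.11 0.68 0;-0.03 -0.12 -0.11 0.8 0;-0.03 -0.12 -0.11 0.92 0")

```text
t: 44.68
ee_pos: [429.0, -12.5, 206.2]
tool_rot: [0.972, 0.234, -0.001, -0.003]
ft_force: [0.7, 0.7, 0.3]
gripper_width: 85.0
```

Run:
```python
from look import *
f=np.load('fit.npy');go(S(f[:2],f[2],(-65,120,160))[0],f[2]-np.pi/2)
for n in ('side','scene'):
    cv2.imwrite(f'pics/{n}43.png',cv2.resize(ctrl.camera(n)[120:240,200:320],None,fx=4,fy=4)); print([(d['p'],ST(f[:2],f[2],d['centre']).round(1),d['centre'][2]) for d in ctrl.spot_point(n,'bottle_mid') if d['centre'][1]>-100])
```

```text
shift [0.0021 0.0076 0.0461] turn 0.645 tool z [-0.004  0.004 -1.   ] pos [429.  -12.5 206.2] t 44.6833 q [-0.23 -0.09  1.91  0.    1.33  0.86]
[(0.81, array([-5. ,  2.7]), 87.4)]
[(0.7, array([-3.3, -1.5]), 87.4)]
```

View pics/side43.png

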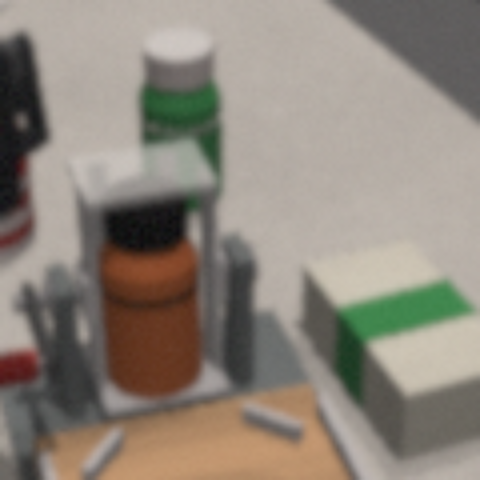

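Emit:
carry_out(plan="0.002 0.0076 0 0.12 0;0.002 0.0076 0.01 0.24 0;0.002 0.0076 0.03 0.36 0;0.002 0.0076 0.06 0.48 0;0.002 0.0076 0.09 0.6 0;0.002 0.0076 0.115 0.645 0;0.002 0.0076 0.13 0.645 0;0.002 0.0076 0.132 0.645 0.2;0.002 0.0076 0.132 0.645 0.6;0.002 0.0076 0.132 0.645 1", newtons=40)

```text
t: 45.72
ee_pos: [441.1, -21.8, 75.9]
tool_rot: [0.996, -0.084, 0.001, -0.0]
ft_force: [0.1, -0.1, 0.4]
gripper_width: 51.8
```

Emit:
carry_out(plan="0 0 0 0 1;0 0 0 0 1;0 0 0 0 1;0 0 0 0 1")

```text
t: 46.05
ee_pos: [441.2, -20.0, 76.4]
tool_rot: [0.996, -0.085, 0.002, -0.002]
ft_force: [2.0, 6.9, 0.9]
gripper_width: 19.0
```

Run:
```python
from look import *
f=np.load('fit.npy');s=ctrl.read_state();print(ST(f[:2],f[2],s['ee_pos']),s['ee_pos'],s['gripper_width'],s['ft_force'])
cv2.imwrite('pics/w44.png',ctrl.camera('wrist'))
# arcs: dy=-65(1-cos), dz=-65 sin
for d in range(0,181,10):
    a=np.radians(d); print(d,round(-.065*(1-np.cos(a)),4),round(-.065*np.sin(a),4),end='; ')
```

```text
[-65.59925396 112.75580599] [441.18534365 -19.9608923   76.409804  ] 18.9986028378131 [2.01329598 6.94416369 0.89225666]
0 -0.0 -0.0; 10 -0.001 -0.0113; 20 -0.0039 -0.0222; 30 -0.0087 -0.0325; 40 -0.0152 -0.0418; 50 -0.0232 -0.0498; 60 -0.0325 -0.0563; 70 -0.0428 -0.0611; 80 -0.0537 -0.064; 90 -0.065 -0.065; 100 -0.0763 -0.064; 110 -0.0872 -0.0611; 120 -0.0975 -0.0563; 130 -0.1068 -0.0498; 140 -0.1148 -0.0418; 150 -0.1213 -0.0325; 160 -0.1261 -0.0222; 170 -0.129 -0.0113; 180 -0.13 -0.0;
```

View pics/w44.png

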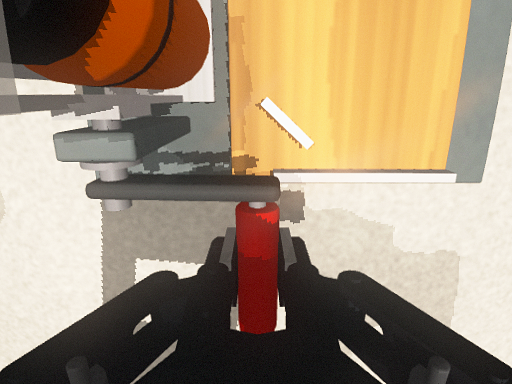

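Emit:
carry_out(plan="0 -0.002 -0.0079 0 1;0 -0.0039 -0.0157 0 1;0 -0.0063 -0.0233 0 1;0 -0.0096 -0.0305 0 1;0 -0.0138 -0.0373 0 1;0 -0.0187 -0.0435 0 1;0 -0.0244 -0.0491 0 1;0 -0.0307 -0.0539 0 1;0 -0.0365 -0.0574 0 1;0 -0.0365 -0.0574 0 1")

```text
t: 46.93
ee_pos: [447.4, 16.7, 132.5]
tool_rot: [0.996, -0.084, 0.003, -0.002]
ft_force: [9.1, 6.7, -10.6]
gripper_width: 18.9
```

Run:
```python
from look import *
look('45')
```

```text
tcp stand [-28.5 112.9] 132.5 F [  9.1   6.7 -10.6] w 18.9 t 46.9333
```

View pics/c45.png

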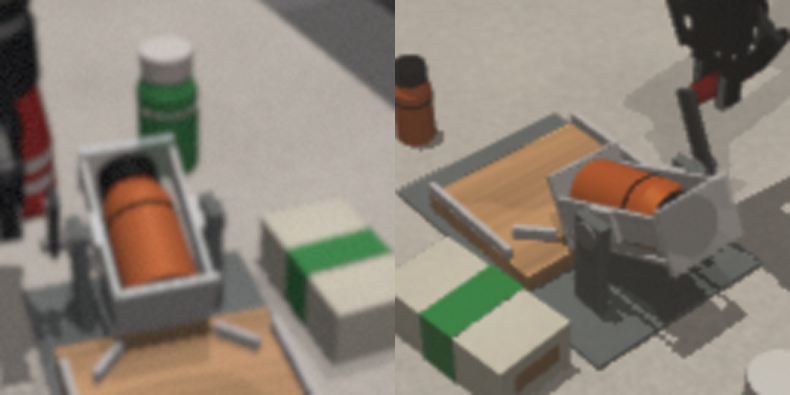

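View pics/w45.png

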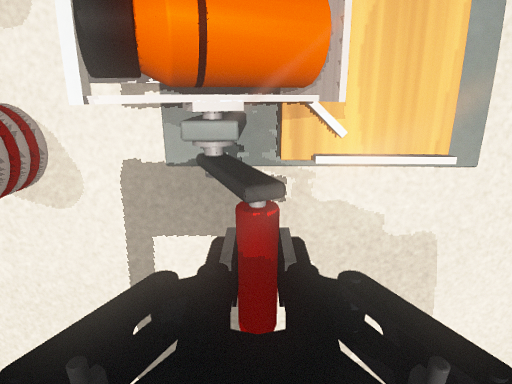

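Emit:
carry_out(plan="0 0.0058 0.0035 0 1;0 0.0121 0.0083 0 1;0 0.0178 0.0139 0 1;0 0.0227 0.0201 0 1;0 0.0269 0.0269 0 1;0 0.0302 0.0341 0 1;0 0.0326 0.0417 0 1;0 0.0342 0.0495 0 1;0 0.0348 0.0565 0 1;0 0.035 0.0585 0 1")

```text
t: 47.92
ee_pos: [441.2, -20.0, 74.0]
tool_rot: [0.996, -0.085, 0.002, -0.0]
ft_force: [3.8, 3.5, 3.9]
gripper_width: 18.4
```

Run:
```python
from look import *
look('46')
f=np.load('fit.npy')
for n in ('side','scene'): print([(d['p'],ST(f[:2],f[2],d['centre']).round(1),d['centre'][2]) for d in ctrl.spot_point(n,'bottle_mid') if d['centre'][1]>-100])
```

```text
tcp stand [-65.7 112.8] 74.0 F [3.8 3.5 3.9] w 18.4 t 47.9167
[(0.66, array([-1.2,  1. ]), 86.9)]
[(0.95, array([-3.6,  1.1]), 86.0)]
```

View pics/c46.png

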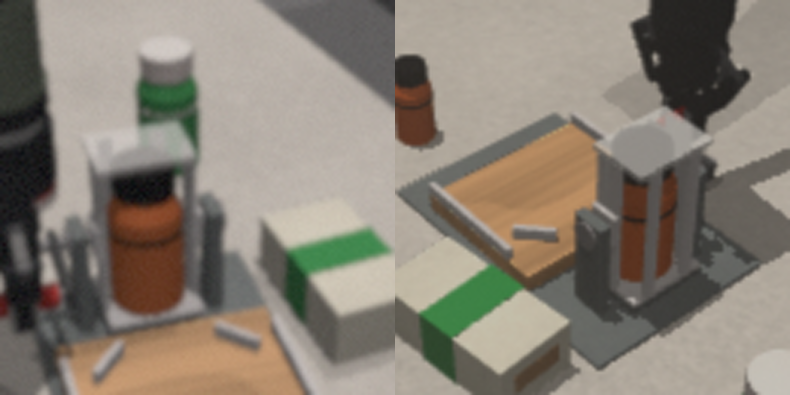

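Run:
```python
from look import *
f=np.load('fit.npy'); 
rows=[]
for tag in ('46',):
    ims=pickle.load(open(f'ims{tag}.pkl','rb')); c=cams(ims)
    for x in (3,-4):
        t=[]
        for n,(x0,y0,w) in {'side':(210,150,76),'scene':(250,140,76)}.items():
            im=cv2.resize(ims[n][y0:y0+w,x0:x0+w],(298,298),interpolation=cv2.INTER_CUBIC)
            for k,ring in enumerate(surf(f,x,0,89,0)):
                if k in(0,1,4): cv2.polylines(im,[((pj(c[n],ring)-[x0,y0]+.5)*298/w).astype(np.int32)],True,(255,255,0),1)
            for u in pj(c[n],S(f[:2],f[2],[(-34,-36,24),(-34,36,24),(-20,-36,165),(-20,36,165),(34,-36,24),(34,36,24)])): cv2.circle(im,tuple(int(v) for v in (u-[x0,y0]+.5)*298/w),2,(0,255,0),-1)
            t.append(im)
        rows.append(np.hstack(t))
cv2.imwrite('pics/f46.png',np.vstack(rows))
```

```text
(no output)
```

View pics/f46.png

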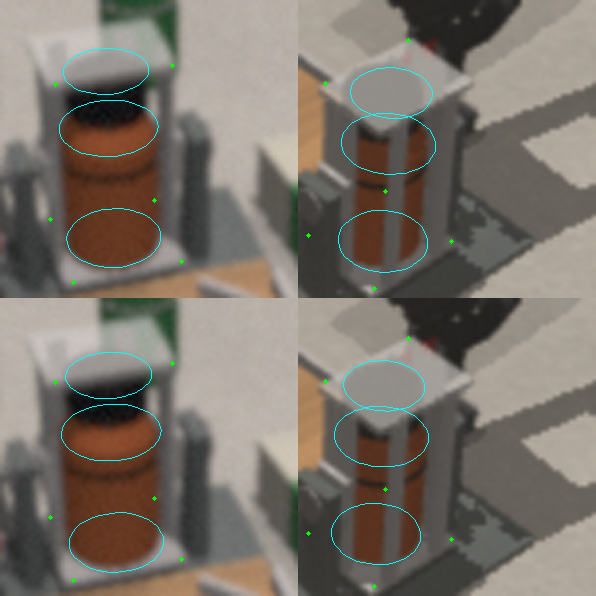

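Run:
```python
import numpy as np
A=lambda d:np.array([-.065*(1-np.cos(np.radians(d))),-.065*np.sin(np.radians(d))])
def rows(a,b,n,off=(0,0)):
    p0=A(a); return "; ".join("0 %.4f %.4f 0 1"%tuple(A(d)-p0+off) for d in np.linspace(a,b,n+1)[1:])
print(rows(0,60,9));print(rows(60,120,9));print(rows(120,180,9)); print(rows(180,125,10));print(rows(125,70,10));print(rows(70,20,10));print(rows(20,0,5))
```

```text
0 -0.0004 -0.0075 0 1; 0 -0.0018 -0.0150 0 1; 0 -0.0039 -0.0222 0 1; 0 -0.0069 -0.0292 0 1; 0 -0.0107 -0.0357 0 1; 0 -0.0152 -0.0418 0 1; 0 -0.0204 -0.0473 0 1; 0 -0.0262 -0.0521 0 1; 0 -0.0325 -0.0563 0 1
0 -0.0068 -0.0034 0 1; 0 -0.0139 -0.0060 0 1; 0 -0.0212 -0.0077 0 1; 0 -0.0287 -0.0086 0 1; 0 -0.0363 -0.0086 0 1; 0 -0.0438 -0.0077 0 1; 0 -0.0511 -0.0060 0 1; 0 -0.0582 -0.0034 0 1; 0 -0.0650 -0.0000 0 1
0 -0.0063 0.0042 0 1; 0 -0.0121 0.0090 0 1; 0 -0.0173 0.0145 0 1; 0 -0.0218 0.0206 0 1; 0 -0.0256 0.0271 0 1; 0 -0.0286 0.0341 0 1; 0 -0.0307 0.0413 0 1; 0 -0.0321 0.0487 0 1; 0 -0.0325 0.0563 0 1
0 0.0003 -0.0062 0 1; 0 0.0012 -0.0124 0 1; 0 0.0027 -0.0185 0 1; 0 0.0047 -0.0243 0 1; 0 0.0073 -0.0300 0 1; 0 0.0105 -0.0354 0 1; 0 0.0141 -0.0405 0 1; 0 0.0182 -0.0452 0 1; 0 0.0228 -0.0494 0 1; 0 0.0277 -0.0532 0 1
0 0.0053 -0.0033 0 1; 0 0.0108 -0.0061 0 1; 0 0.0167 -0.0084 0 1; 0 0.0227 -0.0101 0 1; 0 0.0288 -0.0112 0 1; 0 0.0350 -0.0117 0 1; 0 0.0413 -0.0116 0 1; 0 0.0475 -0.0110 0 1; 0 0.0536 -0.0097 0 1; 0 0.0595 -0.0078 0 1
0 0.0052 0.0022 0 1; 0 0.0103 0.0048 0 1; 0 0.0151 0.0078 0 1; 0 0.0195 0.0113 0 1; 0 0.0237 0.0151 0 1; 0 0.0276 0.0193 0 1; 0 0.0310 0.0238 0 1; 0 0.0341 0.0286 0 1; 0 0.0367 0.0336 0 1; 0 0.0388 0.0388 0 1
0 0.0014 0.0043 0 1; 0 0.0025 0.0087 0 1; 0 0.0033 0.0132 0 1; 0 0.0038 0.0177 0 1; 0 0.0039 0.0222 0 1
```

Emit:
carry_out(plan="0 -0.0004 -0.0085 0 1; 0 -0.0018 -0.016 0 1; 0 -0.0039 -0.0232 0 1; 0 -0.0069 -0.0302 0 1; 0 -0.0107 -0.0367 0 1; 0 -0.0152 -0.0428 0 1; 0 -0.0204 -0.0483 0 1; 0 -0.0262 -0.0531 0 1; 0 -0.0325 -0.0573 0 1")

```text
t: 48.92
ee_pos: [446.5, 11.9, 130.0]
tool_rot: [0.996, -0.085, 0.002, 0.0]
ft_force: [10.7, 0.8, -13.8]
gripper_width: 18.8
```

Emit:
carry_out(plan="0 -0.0068 -0.0034 0 1; 0 -0.0139 -0.0060 0 1; 0 -0.0212 -0.0077 0 1; 0 -0.0287 -0.0086 0 1; 0 -0.0363 -0.0086 0 1; 0 -0.0438 -0.0077 0 1; 0 -0.0511 -0.0060 0 1; 0 -0.0582 -0.0034 0 1; 0 -0.0650 -0.0000 0 1")

```text
t: 49.67
ee_pos: [457.2, 73.9, 131.1]
tool_rot: [0.996, -0.084, 0.001, 0.003]
ft_force: [2.8, -5.7, 0.8]
gripper_width: 18.7
```

Emit:
carry_out(plan="0 -0.0063 0.0042 0 1; 0 -0.0121 0.0090 0 1; 0 -0.0173 0.0145 0 1; 0 -0.0218 0.0206 0 1; 0 -0.0256 0.0271 0 1; 0 -0.0286 0.0341 0 1; 0 -0.0307 0.0413 0 1; 0 -0.0321 0.0487 0 1; 0 -0.0325 0.0563 0 1; 0 -0.0325 0.0573 0 1")

```text
t: 50.5
ee_pos: [463.1, 108.3, 73.3]
tool_rot: [0.996, -0.085, 0.002, -0.0]
ft_force: [5.2, -1.5, 5.4]
gripper_width: 18.9
```

Run:
```python
from look import *
look('50')
```

```text
tcp stand [ 64.5 113.3] 73.3 F [ 5.2 -1.5  5.4] w 18.9 t 50.5
```

View pics/c50.png

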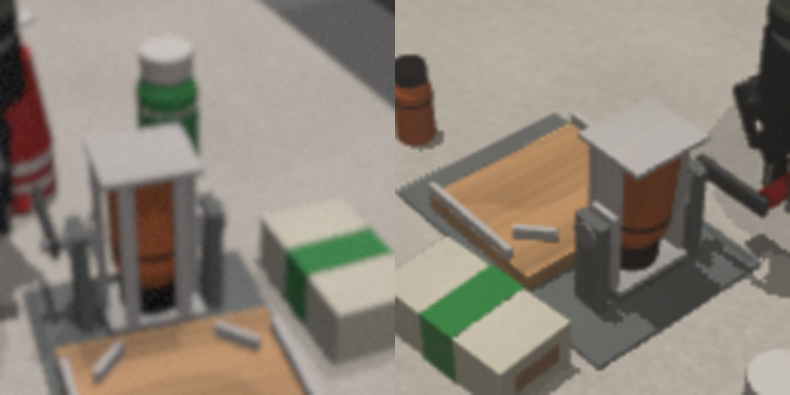

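Emit:
carry_out(plan="0 0 0.001 0 1;0 0 0.002 0 1;0 0 0.002 0 1;0 0 0.002 0 1;0 0 0.002 0 1;0 0 0.002 0 1;0 0 0.002 0 1;0 0 0.002 0 1;0 0 0.002 0 1;0 0 0.001 0 1")

```text
t: 51.48
ee_pos: [463.0, 108.3, 73.5]
tool_rot: [0.996, -0.085, 0.002, -0.0]
ft_force: [7.3, -2.9, -1.7]
gripper_width: 18.5
```

Emit:
carry_out(plan="0 0 0 0 1;0 0 0 0 1;0 0 -0.001 0 1;0 0 -0.002 0 1")

```text
t: 51.82
ee_pos: [463.0, 108.3, 74.4]
tool_rot: [0.996, -0.085, 0.002, -0.0]
ft_force: [7.9, -2.0, -4.2]
gripper_width: 18.3
```

Emit:
carry_out(plan="0 0.0003 -0.0062 0 1; 0 0.0012 -0.0124 0 1; 0 0.0027 -0.0185 0 1; 0 0.0047 -0.0243 0 1; 0 0.0073 -0.0300 0 1; 0 0.0105 -0.0354 0 1; 0 0.0141 -0.0405 0 1; 0 0.0182 -0.0452 0 1; 0 0.0228 -0.0494 0 1; 0 0.0277 -0.0532 0 1")

```text
t: 52.65
ee_pos: [458.3, 80.7, 127.1]
tool_rot: [0.996, -0.085, 0.002, -0.0]
ft_force: [10.1, -2.5, -7.6]
gripper_width: 18.8
```

Emit:
carry_out(plan="0 0.0053 -0.0033 0 1; 0 0.0108 -0.0061 0 1; 0 0.0167 -0.0084 0 1; 0 0.0227 -0.0101 0 1; 0 0.0288 -0.0112 0 1; 0 0.0350 -0.0117 0 1; 0 0.0413 -0.0116 0 1; 0 0.0475 -0.0110 0 1; 0 0.0536 -0.0097 0 1; 0 0.0595 -0.0078 0 1")

```text
t: 53.48
ee_pos: [448.5, 23.7, 135.1]
tool_rot: [0.996, -0.085, 0.002, -0.002]
ft_force: [9.1, 4.1, -3.1]
gripper_width: 18.6
```

Emit:
carry_out(plan="0 0.0052 0.0022 0 1; 0 0.0103 0.0048 0 1; 0 0.0151 0.0078 0 1; 0 0.0195 0.0113 0 1; 0 0.0237 0.0151 0 1; 0 0.0276 0.0193 0 1; 0 0.0310 0.0238 0 1; 0 0.0341 0.0286 0 1; 0 0.0367 0.0336 0 1; 0 0.0388 0.0388 0 1")

```text
t: 54.32
ee_pos: [441.9, -15.4, 97.2]
tool_rot: [0.996, -0.085, 0.002, -0.001]
ft_force: [5.0, 0.8, 3.5]
gripper_width: 18.3
```

Run:
```python
from look import *
look('51')
```

```text
tcp stand [-61.  112.8] 97.2 F [5.  0.8 3.5] w 18.3 t 54.3167
```

View pics/c51.png

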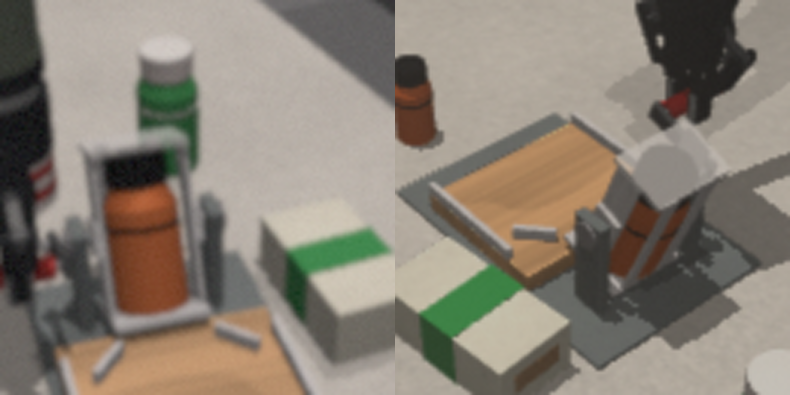

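Emit:
carry_out(plan="0 0.0014 0.0043 0 1; 0 0.0025 0.0087 0 1; 0 0.0031 0.012 0 1; 0 0.0035 0.0155 0 1; 0 0.0038 0.0185 0 1; 0 0.0039 0.021 0 1;0 0.0039 0.023 0 1;0 0.0039 0.0245 0 1;0 0.0039 0.0255 0 1;0 0.0039 0.0255 0 1")

```text
t: 55.3
ee_pos: [441.2, -19.9, 73.1]
tool_rot: [0.996, -0.085, 0.001, -0.0]
ft_force: [0.4, -0.4, 14.5]
gripper_width: 18.5
```

Run:
```python
from look import *
look('52')
```

```text
tcp stand [-65.5 112.8] 73.1 F [ 0.4 -0.4 14.5] w 18.5 t 55.3
```

View pics/c52.png

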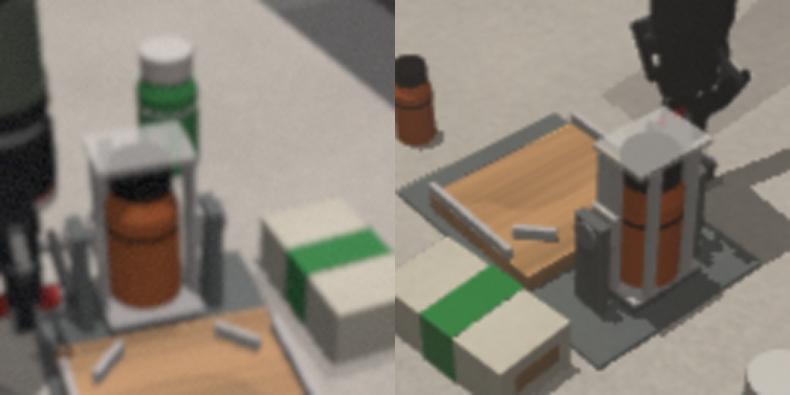

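Emit:
carry_out(plan="0 0 0 0 0.6;0 0 0 0 0.3;0 0 0 0 0;0 0 0 0 0;0 0 -0.02 0 0;0 0 -0.05 0 0;0 0 -0.09 0 0;0 0 -0.13 0 0;0 0 -0.15 0 0;0 0 -0.15 0 0")

```text
t: 56.28
ee_pos: [442.8, -20.5, 226.8]
tool_rot: [0.996, -0.084, 0.005, 0.001]
ft_force: [0.7, -1.0, 1.0]
gripper_width: 85.6
```

Run:
```python
from look import *
ims=look('53'); f=np.load('fit.npy')
cv2.imwrite('pics/scene53.png',ims['scene'])
for n in ('side','scene'):
    for q in ('crank_grip','bottle_mid','kit_box_mid','green_bottle_mid','cups_mid'): print(n,q,[(d['p'],d['centre']) for d in ctrl.spot_point(n,q)][:3])
```

```text
tcp stand [-65.9 111. ] 226.8 F [ 0.7 -1.   1. ] w 85.6 t 56.2833
side crank_grip [(0.58, [439.5, -19.0, 89.9]), (0.26, [713.9, -28.6, 26.5])]
side bottle_mid [(0.89, [728.1, -280.5, 87.8]), (0.86, [539.1, -287.2, 44.7]), (0.57, [564.5, 29.9, 86.8])]
side kit_box_mid [(0.97, [716.4, -31.1, 28.8])]
side green_bottle_mid [(0.68, [683.6, 241.9, 65.1])]
side cups_mid [(0.92, [517.8, 259.2, 79.4]), (0.3, [564.6, 23.2, 1.5])]
scene crank_grip [(0.68, [437.0, -18.0, 91.0])]
scene bottle_mid [(0.91, [538.9, -286.0, 42.4]), (0.83, [567.0, 31.8, 86.9]), (0.62, [728.6, -274.9, 92.0])]
scene kit_box_mid [(0.77, [716.5, -26.1, 28.6])]
scene green_bottle_mid [(0.61, [680.0, 239.3, 66.0]), (0.28, [564.8, 33.8, 86.2])]
scene cups_mid [(0.98, [520.8, 254.8, 72.0]), (0.69, [439.0, -11.9, 89.6])]
```

View pics/c53.png

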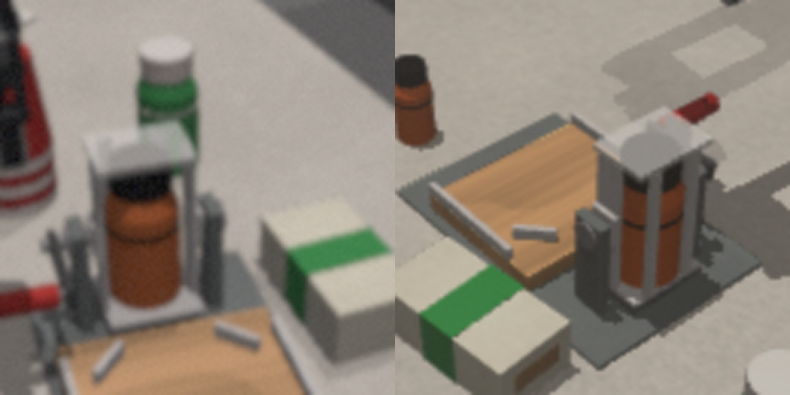

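View pics/w53.png

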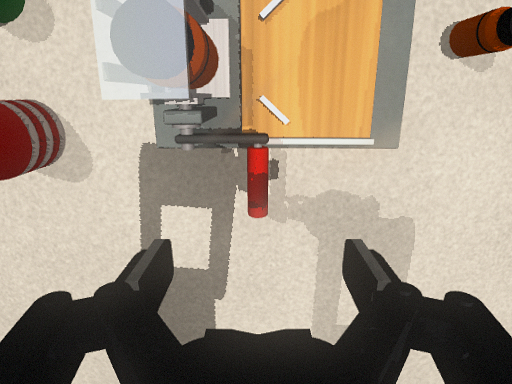

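The bottle is upright, and now clearly against the slats. The readings show it stood about 7 mm off them when the full turn began. There is time left, so I repeat the full turn from this properly seated state.

Emit:
carry_out(plan="-0.003 0 0.035 0 0;-0.005 0 0.075 0 0;-0.005 0 0.112 0 0;-0.005 0 0.138 0 0.1;-0.005 0 0.15 0 0.2;-0.005 0 0.15 0 0.6;-0.005 0 0.15 0 1;-0.005 0 0.15 0 1;-0.005 0 0.15 0 1;-0.005 0 0.15 0 1", newtons=40)

```text
t: 57.77
ee_pos: [436.5, -19.1, 73.3]
tool_rot: [0.996, -0.085, 0.002, -0.0]
ft_force: [1.6, 2.0, 1.8]
gripper_width: 18.6
```

Emit:
carry_out(plan="0 -0.0004 -0.008 0 1; 0 -0.0018 -0.0155 0 1; 0 -0.0039 -0.0227 0 1; 0 -0.0069 -0.0297 0 1; 0 -0.0107 -0.0362 0 1; 0 -0.0152 -0.0423 0 1; 0 -0.0204 -0.0478 0 1; 0 -0.0262 -0.0526 0 1; 0 -0.0325 -0.0568 0 1")

```text
t: 58.52
ee_pos: [441.8, 12.4, 129.6]
tool_rot: [0.996, -0.085, 0.002, 0.001]
ft_force: [6.3, -1.1, -8.5]
gripper_width: 18.6
```

Emit:
carry_out(plan="0 -0.0068 -0.0034 0 1; 0 -0.0139 -0.0060 0 1; 0 -0.0212 -0.0077 0 1; 0 -0.0287 -0.0086 0 1; 0 -0.0363 -0.0086 0 1; 0 -0.0438 -0.0077 0 1; 0 -0.0511 -0.0060 0 1; 0 -0.0582 -0.0034 0 1; 0 -0.0650 -0.0000 0 1")

```text
t: 59.27
ee_pos: [452.7, 75.9, 130.4]
tool_rot: [0.996, -0.084, 0.002, 0.002]
ft_force: [1.5, -4.7, 2.2]
gripper_width: 18.9
```

Emit:
carry_out(plan="0 -0.0063 0.0042 0 1; 0 -0.0121 0.0090 0 1; 0 -0.0173 0.0145 0 1; 0 -0.0218 0.0206 0 1; 0 -0.0256 0.0271 0 1; 0 -0.0286 0.0341 0 1; 0 -0.0307 0.0413 0 1; 0 -0.0321 0.0487 0 1; 0 -0.0325 0.0568 0 1; 0 -0.0325 0.0588 0 1")

```text
t: 60.1
ee_pos: [458.5, 109.3, 72.4]
tool_rot: [0.996, -0.084, 0.001, 0.0]
ft_force: [-8.0, -4.1, 34.5]
gripper_width: 18.5
```

Emit:
carry_out(plan="0 0 0 0 1;0 0 0 0 1;0 0 0 0 1;0 0 0 0 1;0 0 0 0 1;0 0 0 0 1;0 0 0 0 1;0 0 0 0 1;0 0 0 0 1;0 0 0 0 1")

```text
t: 60.93
ee_pos: [458.5, 109.2, 72.6]
tool_rot: [0.996, -0.084, 0.002, 0.0]
ft_force: [-3.8, -4.2, 25.2]
gripper_width: 18.4
```

Emit:
carry_out(plan="0 0 0 0 1;0 0 0 0 1;0 0 -0.001 0 1;0 0 -0.002 0 1")

```text
t: 61.27
ee_pos: [458.4, 109.2, 73.2]
tool_rot: [0.996, -0.084, 0.002, -0.0]
ft_force: [3.4, -4.6, 6.6]
gripper_width: 18.7
```

Emit:
carry_out(plan="0 0.0003 -0.0062 0 1; 0 0.0012 -0.0124 0 1; 0 0.0027 -0.0185 0 1; 0 0.0047 -0.0243 0 1; 0 0.0073 -0.0300 0 1; 0 0.0105 -0.0354 0 1; 0 0.0141 -0.0405 0 1; 0 0.0182 -0.0452 0 1; 0 0.0228 -0.0494 0 1; 0 0.0277 -0.0532 0 1")

```text
t: 62.1
ee_pos: [454.0, 83.9, 125.0]
tool_rot: [0.996, -0.085, 0.002, -0.002]
ft_force: [7.8, 5.0, 0.1]
gripper_width: 18.5
```

Emit:
carry_out(plan="0 0.0053 -0.0033 0 1; 0 0.0108 -0.0061 0 1; 0 0.0167 -0.0084 0 1; 0 0.0227 -0.0101 0 1; 0 0.0288 -0.0112 0 1; 0 0.0350 -0.0117 0 1; 0 0.0413 -0.0116 0 1; 0 0.0475 -0.0110 0 1; 0 0.0536 -0.0097 0 1; 0 0.0595 -0.0078 0 1")

```text
t: 62.93
ee_pos: [443.8, 24.0, 134.4]
tool_rot: [0.996, -0.084, 0.002, -0.001]
ft_force: [0.2, -0.1, 12.7]
gripper_width: 18.7
```

Emit:
carry_out(plan="0 0.0052 0.0022 0 1; 0 0.0103 0.0048 0 1; 0 0.0151 0.0078 0 1; 0 0.0195 0.0113 0 1; 0 0.0237 0.0151 0 1; 0 0.0276 0.0193 0 1; 0 0.0310 0.0238 0 1; 0 0.0341 0.0286 0 1; 0 0.0367 0.0336 0 1; 0 0.0388 0.0388 0 1")

```text
t: 63.77
ee_pos: [437.1, -15.5, 94.3]
tool_rot: [0.996, -0.085, 0.002, 0.0]
ft_force: [2.8, -3.8, 5.5]
gripper_width: 18.3
```

Emit:
carry_out(plan="0 0.0014 0.0043 0 1; 0 0.0025 0.0087 0 1; 0 0.0031 0.012 0 1; 0 0.0035 0.0155 0 1; 0 0.0038 0.0185 0 1; 0 0.0039 0.021 0 1;0 0.0039 0.023 0 1;0 0.0039 0.0245 0 1;0 0.0039 0.0255 0 1;0 0.0039 0.0255 0 1")

```text
t: 64.6
ee_pos: [436.6, -19.0, 72.3]
tool_rot: [0.996, -0.084, 0.001, 0.0]
ft_force: [-10.0, -1.6, 35.3]
gripper_width: 18.9
```

At the stop again (35 N against the handle). I ease off slightly, release and rise.

Emit:
carry_out(plan="0 0 -0.001 0 1;0 0 -0.001 0 0.5;0 0 -0.001 0 0.2;0 0 -0.001 0 0;0 0 -0.001 0 0;0 0 -0.03 0 0;0 0 -0.07 0 0;0 0 -0.11 0 0;0 0 -0.14 0 0;0 0 -0.14 0 0")

```text
t: 65.43
ee_pos: [438.9, -19.6, 214.6]
tool_rot: [0.996, -0.084, 0.006, 0.001]
ft_force: [1.1, 0.2, 0.2]
gripper_width: 85.3
```

Run:
```python
from look import *
ims=look('60'); f=np.load('fit.npy')
for n in ('side','scene'): print([(d['p'],ST(f[:2],f[2],d['centre']).round(1),d['centre'][2]) for d in ctrl.spot_point(n,'bottle_mid') if d['centre'][1]>-100], ctrl.spot_point(n,'crank_grip')[:1])
print(ctrl.read_state()['t'])
```

```text
tcp stand [-65.6 115. ] 214.6 F [1.1 0.2 0.2] w 85.3 t 65.4333
[(0.9, array([6.3, 0.5]), 85.0)] [{'centre': [438.3, -21.2, 90.1], 'p': 0.92}]
[(0.66, array([ 8.4, -1.9]), 88.6)] [{'centre': [436.5, -15.4, 90.8], 'p': 0.71}]
65.7833
```

View pics/c60.png

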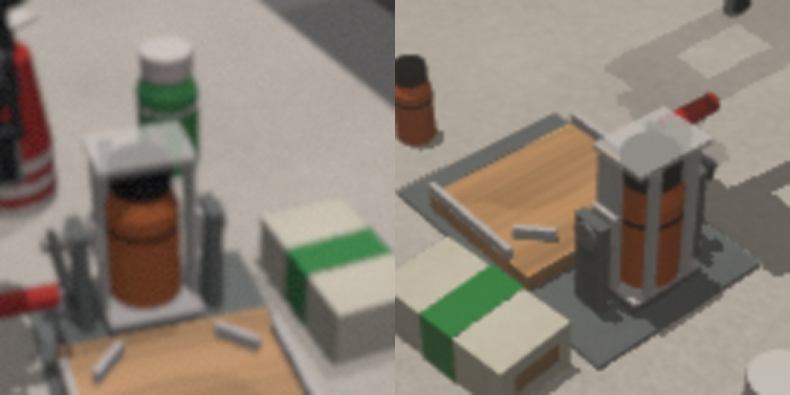

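The bottle stands upright against the slats, the crank is at its start, and the robot touches nothing. I hand in.

```bash
python3 -c "
from bench import ctrl
print(ctrl.hand_in())"
```

```text
the job is handed in; nothing more can be done
None
```

I handed the job in at about 65.8 s. The orange bottle had been turned fully over, held upside down for about a second, and brought back upright in the cradle. The route there was not clean.

**What went wrong and how I fixed it:**
- **Tipping:** On the first placing the bottle tipped forward and wedged under the cradle roof. I turned the cradle about 20° with the crank, pulled the bottle out, laid it on the deck and stood it up again. I then put the cradle back to 0 and slid the bottle in again.
- **Seating before the turns:** After the second push the bottle rocked back and stood several mm short of the slats. I tried to seat it with a partial turn of about 60° and back, but the later readings show it was still about 7 mm off when the first full turn began. That full turn seated it against the slats.
- **Repeat turn:** Because of that, I did the whole turn again from the seated state: over to the stop, held about a second, back to the stop, released. So the cradle was turned before the bottle was properly seated, and the bottle was mixed twice.

**Last checks:**
- **Bottle:** It stands upright in the cradle. The two cameras put it 6 to 8 mm behind the axle, where 3 mm is expected; the difference is about the detector's stated error. The pictures show it against the slats.
- **Crank:** The handle is at its starting place and height (about 90 mm).
- **Other things:** After the first full turn, the white box, green bottle and cups were found where they started, within a few mm. I did not measure them again after the repeat turn.
- **Limits:** The highest force I saw was about 35 N at the wrist, with the fingers gripping the crank handle against its stop. I saw nothing fall off.

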